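Set out the camera bench: every item on its own outlined pad

ROBOT

A 6-joint arm with a two-finger parallel gripper is mounted at the origin on the work surface; the furniture and walls round the work are solid. World frame = base frame: x ahead of the robot, y to its left, z up, the work surface at z = 0. Lengths are in mm, angles in degrees, forces in N, time in s.
With the tool pointing down it reaches from about 225 to 725 mm from the base axis. Payload 3.1 kg.
Tool frame: the origin (TCP) lies midway between the tips of the shut fingers; the grasp point (between the pads) lies 19 mm behind it; z points along the fingers, y is the direction in which the jaws open and shut (so a half turn about z gives the same grasp; the last joint's range is limited). The gripper opens to 85 mm and grips with 20 to 120 N. Pads are 22 mm wide; open, the fingers measure 114 mm over their backs; the gripper's body (76 mm by 85 mm) begins 54 mm behind the grasp point. The pads swing forward as they close: fully open they stand 13 mm farther back than shut.
Start: joints at [61.318, 2.75, 5.684, 92.934, 0, 82.678], TCP at [191.224, 488.928, 231.312] pointing down, gripper open.
Joint ranges: [-166.93, 166.93], [-56.73, 111.36], [-69.38, 81.34], [-121.58, 131.49], [-85.45, 84.26], [-180, 180]. Speed limits (degrees/s): [159.86, 159.86, 180, 180, 180, 180].

INTERFACE

Orientations are given as a 3x3 rotation matrix whose columns are the frame's x, y, z axes.
In Python, from workcell import arm, optics gives the robot as it stands.
- The arm moves only by the tool drive_tool, never from a script. Its argument "deltas" is a list of rows, each an object of numbers: "tx", "ty", "tz": the shift along the tool's x, y, z in mm; "turn": the turn about the tool's z in rad; "claw": the gripper's target within -1 to 1 (fully open at 1, half-way at 0, shut at -1). In form: [{"tx": .., "ty": .., "tz": .., "turn": .., "claw": ..}, ...]. A call has 1 to 8 rows; each row is the pose to reach, as a shift and turn from the pose measured when the call began, along the tool's axes at that moment; what a row does not reach only later rows make up. A row lasts 1/12 s, in which the tool goes at most 41.7 mm and 7.16 degrees, less where a joint would pass 70% of its speed; a pose out of reach is approached as far as the arm can. A call with a gripper value outside its range is refused whole. The fingers move at their own pace and stop on an object; "force" is the grip in N (left out, the last holds). Time passes only in rows, so rows that repeat a pose let the fingers close. It gives the time, the measured TCP pose, the force and the opening at its end, in the units of the state.
- arm.get_obs(): the state, without advancing time (a new reading comes with each control period).
- optics.snapshot(name): name is "scene" or "top"; returns the picture (384x512x3 uint8, red, green, blue); there is no depth.
- optics.camera_params(name): a dict with "fx", "fy", "cx", "cy" (pixels), "dist_coeffs" ([k1, k2, p1, p2, k3] as OpenCV has them; the pictures are not rectified), "R" (3x3) and "t" (3): a world point X has camera coordinates R X + t. Camera axes: x right, y down, z forward; pixel columns grow to the right and rows downward; lengths in mm; the calibration is good to about 2 mm. A picture is of the moment at which its call begins. camera_params takes no time and is no camera call.
- arm.sign_off(): hands the job in, once; it reports no verdict.
The state is a dict: "t": time; "joint_pos": joint angles; "qvel": joint speeds; "effort": joint torques, N m; "tool_pos": TCP position; "tcp_rot": TCP orientation; "contact_force": force on the tool from outside, world axes, zero at the start; "moment": the same for the moment, N m; "width": opening from 0.0 (shut) to 1.0 (fully open).
Only numpy, scipy, OpenCV 4.12 (cv2) and the standard library are available. Lean on these libraries where they do the work, as an engineer would, in place of code of your own. Each camera call takes 0.05 s, during which the arm holds its last target. There are 200 camera calls.

TASK

Set out the assembly bench for the next shift: stand the flux bottle, the black screwdriver stand, the grey pin tray and the square lens block each on the black pad whose white outline has its shape and size. Each shall stand upright and centred inside its outline, the tray and the block turned so that their sides run along the outline. Leave the two white cable cups that stand among them where they are.

Things in the scene. Friction and masses are not known exactly. Their poses are not given: they have to be found in the camera images.
- bottle_mid (a point): flux bottle: white upright plastic bottle with a red needle cap, round body 44 mm across and 88 mm high, 140 mm with the needle; point on the axis, 44 mm above its underside; z up. Grasp the body from above, fingers either side of the cap. (A like bottle far at the left, beside the robot, belongs to the room.)
- stand_mid (a point): screwdriver stand: black upright funnel, 75 mm high, round foot about 60 mm across and 8 mm high, 52 mm across above the foot, with a straight neck 38 mm across from 47 mm up to the top and a small tab at one side; point on its axis, 37 mm above its underside; z up, the tab points to its own +y. Grasp the neck, closing along its x.
- tray_mid (a point): pin tray: shallow grey open tray with loose-looking steel pins (fixed in it), outside 55 mm along its x, 86 mm along its y, 16 mm high, walls 2 mm; point at its centre, 8 mm above its underside. Grasp across the 55 mm.
- block_mid (a point): lens block: square aluminium block, 52 mm along its x and y, 20 mm high, with four small screw heads and on top a dark round collar 32 mm across (36 mm at its root), top 36 mm above the underside; point on its axis, 18 mm above its underside; z up. Grasp the base across two opposite sides.
- pad_small_round_top (a point): small round black rubber pad, 68 mm across, 3 mm thick, fixed, with a white circle 48 mm across drawn on it, a little larger than the bottle's foot; point at the centre of its top face
- pad_large_round_top (a point): large round black rubber pad, 88 mm across, 3 mm thick, fixed, with a white circle 68 mm across drawn on it, a little larger than the screwdriver stand's foot; point at the centre of its top face
- pad_oblong_top (a point): oblong black rubber pad, 69 x 100 mm, 3 mm thick, fixed, with a white oblong outline 59 mm along its x and 90 mm along its y, a little larger than the pin tray; point at the centre of its top face
- pad_square_top (a point): square black rubber pad, 68 x 68 mm, 3 mm thick, fixed, with a white square outline 58 x 58 mm along its x and y, a little larger than the lens block; point at the centre of its top face
- tall_cup: bystander, not to be moved: taller ribbed white cup with cable ends standing out of it, 71 mm across, 62 mm high with the cable ends, loose; origin at the centre of its underside. Also on the bench, fixed: two stacks of black trays side by side in front of the robot, 235 mm high, filling about x 0.23 to 0.54 m, y -0.22 to 0.23 m (carry things over or round them)
- low_cup: bystander, not to be moved: lower ribbed white cup with cable ends in it, 76 mm across, 44 mm high, loose; origin at the centre of its underside. Also on the bench, fixed: a flat black grid tray, 56 mm high, at the left, x below 0.40 m, y 0.31 to 0.57 m; a black power adapter hanging on its cord at x 0.34, y -0.475 m, 100 to 210 mm above the bench, its cord going up from there away to the right
There are look-alikes about, which are no part of the job. What is shaped like the part that bears block_mid but green or orange is not meant.

How it is judged (in metres and radians):
At the end, for the whole second after the job is handed in: Bottle on the small round pad, screwdriver stand on the large round, tray on the oblong, block on the square: each centred within 14 mm, resting on its pad (height within 5 mm), upright within 0.12 rad; tray along the oblong and block square to its outline (any quarter turn) within 0.25 rad (horizontal distance between bottle_mid and pad_small_round_top below 0.014 m and z of bottle_mid in the frame of pad_small_round_top between 0.039 and 0.049 m and angle between each of bottle_mid, stand_mid, tray_mid, block_mid's own z axis and vertical below 0.12 rad and horizontal distance between stand_mid and pad_large_round_top below 0.014 m and z of stand_mid in the frame of pad_large_round_top between 0.032 and 0.042 m and horizontal distance between tray_mid and pad_oblong_top below 0.014 m and z of tray_mid in the frame of pad_oblong_top between 0.003 and 0.013 m and horizontal distance between block_mid and pad_square_top below 0.014 m and z of block_mid in the frame of pad_square_top between 0.013 and 0.023 m and angle between the y axis of tray_mid and the y axis of pad_oblong_top, either way round below 0.25 rad and (angle between the x axis of block_mid and the x axis of pad_square_top, either way round below 0.25 rad or angle between the x axis of block_mid and the y axis of pad_square_top, either way round below 0.25 rad)); the robot touches nothing.
It fails at once if the taller cable cup is pushed more than 30 mm from its place (distance of tall_cup from where it was at the start of the episode above 0.03 m).
It fails at once if the lower cable cup is pushed more than 30 mm from its place (distance of low_cup from where it was at the start of the episode above 0.03 m).
It also fails if it takes over 128 s, if anything falls off the work surface, if the arm or the gripper's body presses on something with over 40 N, if the wrist force passes 120 N, or if a joint passes its speed limit or range.

## Working session

There is one attempt and no reset: what is moved stays moved. The work goes in short steps, Python scripts to look and compute and a tool call to move; the robot and the scene stay as the last step left them, time stands still between calls to the robot, and variables do not carry over. Pictures are saved under pics/ and viewed, about 12 in all and at most 16, crops included, and the job is handed in when it is done.

Besides the shell and the picture viewer there is one more tool, called after "Emit:" by a JSON object that holds its "api" and its "payload", one argument or row to a line. drive_tool: Moves the arm, as the interface text tells. Its arguments: {"type":"object","properties":{"deltas":{"type":"array"},"force":{"type":"number"}},"required":["deltas"]}

```bash
mkdir -p pics; cat > h.py <<'E'
import cv2, numpy as np
from workcell import arm, optics
def snap(n,f):
    im=optics.snapshot(n); cv2.imwrite(f'pics/{f}.png',cv2.cvtColor(im,cv2.COLOR_RGB2BGR)); return im
def cam(n):
    p=optics.camera_params(n); K=np.array([[p['fx'],0,p['cx']],[0,p['fy'],p['cy']],[0,0,1.]])
    return K,np.array(p['dist_coeffs'],float),np.array(p['R'],float),np.array(p['t'],float).ravel()
def ray(n,uv,z):
    K,d,R,t=cam(n); q=cv2.undistortPoints(np.array(uv,float).reshape(-1,1,2),K,d).reshape(-1,2)
    D=np.c_[q,np.ones(len(q))]@R; C=-R.T@t
    return C+D*((z-C[2])/D[:,2])[:,None]
def proj(n,X):
    K,d,R,t=cam(n); return cv2.projectPoints(np.array(X,float).reshape(-1,3),cv2.Rodrigues(R)[0],t,K,d)[0].reshape(-1,2)
E
python3 - <<'E'
from h import *
for n in ('scene','top'):
    im=snap(n,n+'0'); cv2.imwrite(f'pics/{n}0b.png',cv2.resize(cv2.imread(f'pics/{n}0.png'),(800,600),interpolation=cv2.INTER_CUBIC))
    K,d,R,t=cam(n); print(n,K.round(1).tolist(),d,(-R.T@t).round(),R.round(3).tolist())
o=arm.get_obs(); print(o)
E
```

```text
scene [[438.3, 0.0, 253.4], [0.0, 438.3, 191.4], [0.0, 0.0, 1.0]] [-0.11201564  0.          0.          0.          0.        ] [ 697. -919.  881.] [[0.995, 0.098, -0.021], [0.048, -0.65, -0.758], [-0.088, 0.753, -0.652]]
top [[492.0, 0.0, 259.0], [0.0, 492.0, 189.8], [0.0, 0.0, 1.0]] [-0.1975728  0.         0.         0.         0.       ] [ 413.   36. 1634.] [[-0.018, -1.0, -0.017], [-0.996, 0.02, -0.09], [0.09, 0.015, -0.996]]
{'t': 0.1, 'joint_pos': array([6.13177765e+01, 2.78998300e+00, 5.59941518e+00, 9.29345846e+01,
       1.63881929e-04, 8.26762162e+01]), 'qvel': array([ 0.1215313 , -0.05829275,  0.20750598,  0.04567661, -0.07956461,
        0.0332374 ]), 'effort': array([ 1.84994060e-03, -3.39853191e+01,  3.20935643e+01,  1.58184394e-02,
       -1.71603724e-04, -1.61253121e-05]), 'tool_pos': array([190.95427941, 488.43318608, 230.21184787]), 'tcp_rot': array([[-9.31320090e-01,  3.64200199e-01, -1.05087657e-03],
       [ 3.64201607e-01,  9.31318164e-01, -1.91492040e-03],
       [ 2.81286041e-04, -2.16613478e-03, -9.99997614e-01]]), 'contact_force': array([0.12545538, 0.49652529, 1.38154067]), 'moment': array([-0.00077824, -0.03314998,  0.04440251]), 'width': 1.0008548401267552}
```

View pics/scene0b.png

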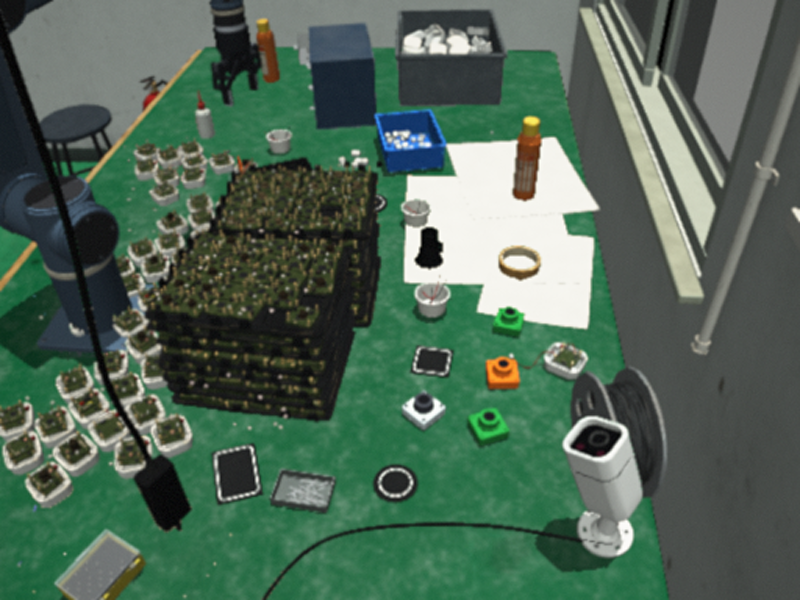

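View pics/top0b.png

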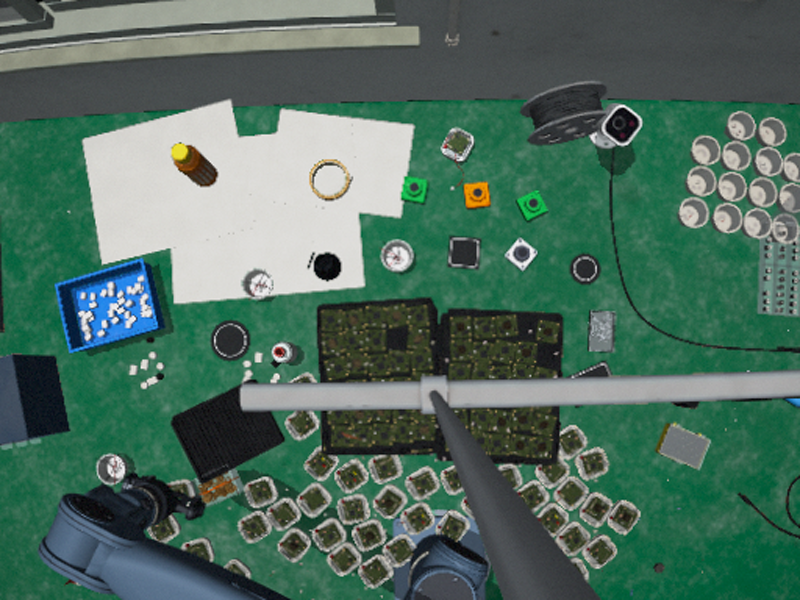

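Scene (800-px scale): candidates for the block: white/aluminium (423,408), green (509,320) and (488,425), orange (502,372). The aluminium one fits the description. Bottle: (283,352) in top is on the bench by the trays, and the one at scene (204,117) could be the same or the room's. Confirming in enlarged crops.

```bash
python3 - <<'E'
from h import *
a=cv2.imread('pics/top0.png')[145:260,125:405]
cv2.imwrite('pics/c1.png',cv2.resize(a,None,fx=2.85,fy=2.85,interpolation=cv2.INTER_CUBIC))
b=cv2.imread('pics/scene0.png')[120:330,120:390]
cv2.imwrite('pics/c2.png',cv2.resize(b,None,fx=2.8,fy=2.8,interpolation=cv2.INTER_CUBIC))
s=1.5625
for n,p in dict(bottle=(283,352),large=(230,340),stand=(326,266),low=(260,284),tall=(397,256),sq=(464,252),block=(520,253),small=(585,268),tray=(600,330),roombot=(0,0)).items(): print(n,ray('top',[(p[0]/s,p[1]/s)],10).round())
print(ray('scene',[(237/s,473/s),(303/s,490/s),(204/s,130/s)],5).round())
E
```

```text
bottle [[448. 322.  10.]]
large [[475. 437.  10.]]
stand [[630. 228.  10.]]
low [[594. 371.  10.]]
tall [[648.  76.  10.]]
sq [[654. -67.  10.]]
block [[ 649. -187.   10.]]
small [[ 615. -326.   10.]]
tray [[ 481. -354.   10.]]
roombot [[1323. 1056.   10.]]
[[ 375. -334.    5.]
 [ 483. -354.    5.]
 [ -40.  789.    5.]]
```

View pics/c1.png

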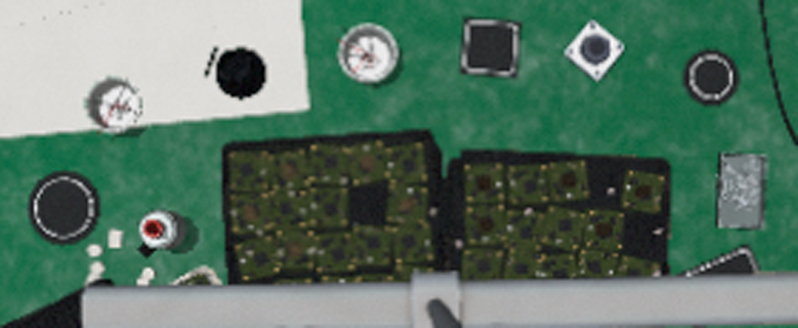

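View pics/c2.png

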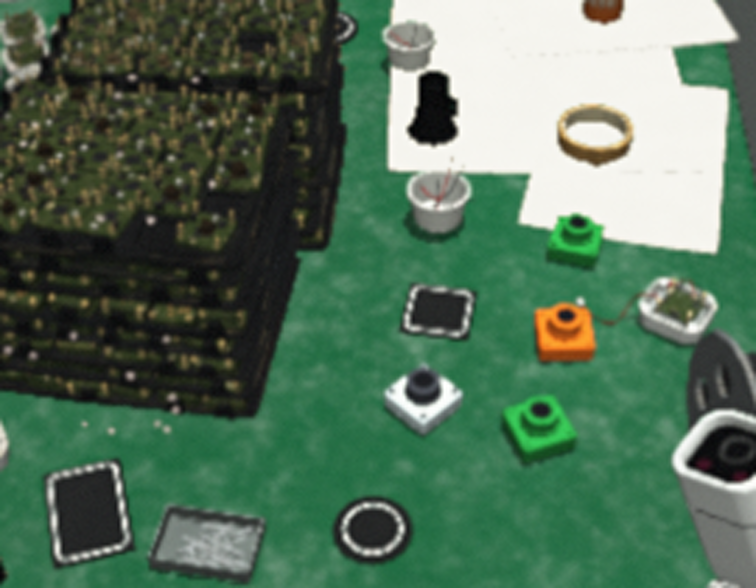

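Crops: aluminium block with dark collar at c1 (594,49), the only non-green or orange one. The bottle with red cap is at (160,230), pads are large round (64,207), small round (711,76) and square (491,47), the tray is at (741,190), and the stand at (240,72) has its tab towards scene right. The oblong pad is clear in the scene view only (c2 (88,512)). Next I measure.

```bash
cat > seg.py <<'E'
from h import *
def seg(n,im,c,z,half,mode='nongreen',full=False):
    """contour of component nearest c(512px), cast to plane z; returns enclosing circle and minAreaRect in mm"""
    I=im.astype(int); r,g,b=I[...,0],I[...,1],I[...,2]
    m={'nongreen':~((g>r*1.35)&(g>b*1.15)&(g>45)),'dark':(I.max(2)<70),'red':(r>110)&(g<r*.5)&(b<r*.5),'bright':(I.min(2)>110)}[mode]
    w=np.zeros(m.shape,bool); x,y=int(c[0]),int(c[1]); w[y-half:y+half+1,x-half:x+half+1]=1
    cs,_=cv2.findContours((m&w).astype(np.uint8),cv2.RETR_EXTERNAL,cv2.CHAIN_APPROX_NONE)
    cs=[k for k in cs if cv2.contourArea(k)>3]
    k=max(cs,key=cv2.contourArea)
    P=ray(n,k.reshape(-1,2),z)[:,:2].astype(np.float32)
    (cx,cy),R=cv2.minEnclosingCircle(P); rc=cv2.minAreaRect(P); B=cv2.boxPoints(rc); e=[B[1]-B[0],B[2]-B[1]]
    L=max(e,key=np.linalg.norm)
    M=cv2.moments(P.reshape(-1,1,2)); cen=(M['m10']/M['m00'],M['m01']/M['m00'])
    return dict(circ=np.round([cx,cy,R],1),rect=np.round(rc[0],1),size=np.round(rc[1],1),longang=round(float(np.degrees(np.arctan2(L[1],L[0])))%180,1),cen=np.round(cen,1))
E
python3 - <<'E'
from seg import *
T=cv2.cvtColor(cv2.imread('pics/top0.png'),4); S=cv2.cvtColor(cv2.imread('pics/scene0.png'),4)
t=lambda x,y:(125+x/2.85,145+y/2.85); s=lambda x,y:(120+x/2.8,120+y/2.8)
def p(l,*a):
    r=seg(*a); print(l,{k:np.array(v).tolist() for k,v in r.items()})
p('large T','top',T,t(64,207),3,15); p('small T','top',T,t(711,76),3,13); p('sq T','top',T,t(491,47),3,14)
p('block T','top',T,t(594,49),18,13); p('blockbright T','top',T,t(594,49),20,13,'bright')
p('tray T','top',T,t(741,190),14,16); p('stand T dark','top',T,t(240,72),8,13,'dark')
p('bott red','top',T,t(155,229),110,8,'red'); p('bott white','top',T,t(158,232),60,11)
p('tall T','top',T,t(368,53),30,14)
p('small S','scene',S,s(372,528),3,16); p('sq S','scene',S,s(440,311),3,16); p('obl S','scene',S,s(88,512),3,22)
p('tray S','scene',S,s(208,544),14,22); p('standS','scene',S,s(433,105),40,16,'dark')
# stand foot: lowest dark pixels in scene
I=S.max(2); y0,x0=int(s(433,105)[1]),int(s(433,105)[0])
for r in range(y0-16,y0+18): 
    xs=np.where(I[r,x0-14:x0+15]<80)[0]
    if len(xs): print(r,xs.min()+x0-14,xs.max()+x0-14,end='; ')
E
```

```text
large T {'circ': [475.6, 439.7, 43.1], 'rect': [476.3, 439.4], 'size': [83.5, 83.3], 'longang': 14.3, 'cen': [475.9, 439.5]}
small T {'circ': [614.1, -327.1, 32.3], 'rect': [614.1, -326.7], 'size': [62.1, 61.1], 'longang': 89.0, 'cen': [614.5, -327.1]}
sq T {'circ': [652.7, -66.0, 44.1], 'rect': [652.7, -65.9], 'size': [63.7, 67.5], 'longang': 178.3, 'cen': [654.1, -66.7]}
block T {'circ': [646.5, -186.4, 35.4], 'rect': [647.0, -187.0], 'size': [53.9, 54.9], 'longang': 139.8, 'cen': [647.1, -186.9]}
blockbright T {'circ': [647.8, -186.3, 34.2], 'rect': [647.8, -186.6], 'size': [52.3, 53.3], 'longang': 139.8, 'cen': [647.6, -186.7]}
tray T {'circ': [480.0, -356.4, 50.0], 'rect': [478.7, -354.5], 'size': [57.8, 86.8], 'longang': 177.7, 'cen': [480.1, -355.2]}
stand T dark {'circ': [629.9, 228.2, 29.4], 'rect': [629.2, 227.2], 'size': [53.8, 57.4], 'longang': 179.7, 'cen': [630.0, 227.6]}Traceback (most recent call last):
  File "<stdin>", line 9, in <module>
  File "<stdin>", line 5, in p
  File "seg.py", line 9, in seg
    k=max(cs,key=cv2.contourArea)
ValueError: max() iterable argument is empty
```

```bash
python3 - <<'E'
from seg import *
T=cv2.cvtColor(cv2.imread('pics/top0.png'),4); S=cv2.cvtColor(cv2.imread('pics/scene0.png'),4)
t=lambda x,y:(125+x/2.85,145+y/2.85); s=lambda x,y:(120+x/2.8,120+y/2.8)
def p(l,*a):
    r=seg(*a); print(l,{k:np.array(v).tolist() for k,v in r.items()})
I=T.astype(int); x0,y0=map(int,t(158,232))
m=np.zeros(T.shape[:2],bool); m[y0-9:y0+10,x0-9:x0+10]=1
m&=(I[...,0]>70)&(I[...,1]<I[...,0]*.6)
v,u=np.where(m); print('red',len(u),u.mean(),v.mean(),ray('top',[(u.mean(),v.mean())],105),ray('top',[(u.mean(),v.mean())],120))
p('bott bright','top',T,t(162,230),88,9,'bright')
p('small S','scene',S,s(372,528),3,16); p('sq S','scene',S,s(440,311),3,16); p('obl S','scene',S,s(88,512),3,22)
p('tray S','scene',S,s(208,544),14,22)
I=S.max(2); y0,x0=int(s(433,105)[1]),int(s(433,105)[0])
for r in range(y0-16,y0+18): 
    xs=np.where(I[r,x0-14:x0+15]<80)[0]
    if len(xs): print(r,xs.min()+x0-14,xs.max()+x0-14,end='; ')
print(proj('scene',[(630,227,0),(630,227,47),(630,227,75),(630,197,0),(630,208,75)]))
E
```

```text
red 23 178.47826086956522 224.43478260869566 [[448.40787756 313.61247008 105.        ]] [[448.06381983 310.89066411 120.        ]]
bott bright {'circ': [446.5, 312.0, 20.7], 'rect': [447.0, 311.9], 'size': [38.5, 38.0], 'longang': 89.5, 'cen': [446.5, 312.1]}
small S {'circ': [618.3, -327.1, 31.9], 'rect': [619.2, -327.1], 'size': [61.6, 61.5], 'longang': 4.9, 'cen': [618.6, -327.0]}
sq S {'circ': [657.3, -66.1, 43.4], 'rect': [658.3, -65.7], 'size': [68.4, 66.3], 'longang': 84.3, 'cen': [658.2, -65.7]}
obl S {'circ': [371.7, -330.4, 56.3], 'rect': [371.5, -331.0], 'size': [67.4, 99.6], 'longang': 111.6, 'cen': [371.6, -331.0]}
tray S {'circ': [484.3, -358.9, 51.8], 'rect': [483.6, -358.9], 'size': [62.5, 88.3], 'longang': 175.7, 'cen': [483.9, -359.0]}
146 272 277; 147 270 279; 148 270 279; 149 270 279; 150 270 279; 151 270 279; 152 270 279; 153 270 279; 154 270 280; 155 270 281; 156 270 282; 157 270 282; 158 269 282; 159 269 282; 160 269 282; 161 269 281; 162 268 280; 163 268 281; 164 267 281; 165 266 282; 166 266 282; 167 266 282; 168 267 281; 169 268 280; 170 269 278; 171 274 274; [[272.89384296 166.84965393]
 [273.00286812 155.28287522]
 [273.06851385 148.15860486]
 [272.29605709 172.47188615]
 [272.6825278  151.62218517]]
```

Emit:
{"api": "drive_tool", "payload": {
  "deltas": [
    {"tx": 0,"ty": 0,"tz": -30,"turn": -0.12,"claw": 1},
    {"tx": 0,"ty": 0,"tz": -60,"turn": -0.24,"claw": 1},
    {"tx": 0,"ty": 0,"tz": -60,"turn": -0.372,"claw": 1},
    {"tx": 0,"ty": 0,"tz": -60,"turn": -0.372,"claw": 1}
  ],
  "force": 40
}}

```text
t: 0.43
tool_pos: [191.4, 489.3, 292.0]
tcp_rot: [[-1.0, -0.002, 0.001], [-0.002, 1.0, 0.001], [-0.001, 0.001, -1.0]]
contact_force: [0.0, 0.1, -0.5]
width: 0.998
```

Findings, as world positions averaged over the two cameras (they differ by about 4 mm in x):

| Item | x, y (mm) | Angle |
|---|---|---|
| Bottle | 448, 312 | – |
| Stand | 632, 227 | – |
| Block | 649, -187 | about 50° |
| Tray | 481, -357 | long axis about 177° |
| Small round pad | 616, -327 | – |
| Square pad | 656, -66 | about 86° |
| Oblong pad | 370, -331 | 111.6° |
| Large round pad | 478, 439 | – |

Now above the bottle.

Emit:
{"api": "drive_tool", "payload": {
  "deltas": [
    {"tx": -257,"ty": -177,"tz": 30,"turn": 0,"claw": 1},
    {"tx": -257,"ty": -177,"tz": 30,"turn": 0,"claw": 1},
    {"tx": -257,"ty": -177,"tz": 30,"turn": 0,"claw": 1},
    {"tx": -257,"ty": -177,"tz": 30,"turn": 0,"claw": 1},
    {"tx": -257,"ty": -177,"tz": 30,"turn": 0,"claw": 1},
    {"tx": -257,"ty": -177,"tz": 30,"turn": 0,"claw": 1},
    {"tx": -257,"ty": -177,"tz": 30,"turn": 0,"claw": 1},
    {"tx": -257,"ty": -177,"tz": 30,"turn": 0,"claw": 1}
  ]
}}

```text
t: 1.1
tool_pos: [451.2, 309.3, 259.0]
tcp_rot: [[-1.0, 0.005, -0.002], [0.005, 1.0, -0.002], [0.002, -0.002, -1.0]]
contact_force: [-0.6, 1.8, -0.8]
width: 1.005
```

Emit:
{"api": "drive_tool", "payload": {
  "deltas": [
    {"tx": 0,"ty": 0,"tz": 60,"turn": 0,"claw": 1},
    {"tx": 0,"ty": 0,"tz": 60,"turn": 0,"claw": 1},
    {"tx": 0,"ty": 0,"tz": 60,"turn": 0,"claw": 1}
  ]
}}

```text
t: 1.35
tool_pos: [447.7, 306.2, 190.6]
tcp_rot: [[-1.0, 0.01, -0.015], [0.01, 1.0, -0.009], [0.015, -0.009, -1.0]]
contact_force: [-2.3, 0.5, -2.5]
width: 1.001
```

```bash
python3 - <<'E'
from h import *
im=snap('top','t1'); cv2.imwrite('pics/t1c.png',cv2.resize(cv2.imread('pics/t1.png')[180:280,120:270],None,fx=4,fy=4,interpolation=cv2.INTER_CUBIC))
im=snap('scene','s1')
o=arm.get_obs(); print(o['tool_pos'],proj('top',[o['tool_pos'],(448.5,312,88)]))
E
```

```text
[449.73177248 308.41662621 196.98507661] [[174.61719721 223.32122306]
 [179.9441322  224.50836402]]
```

View pics/t1c.png

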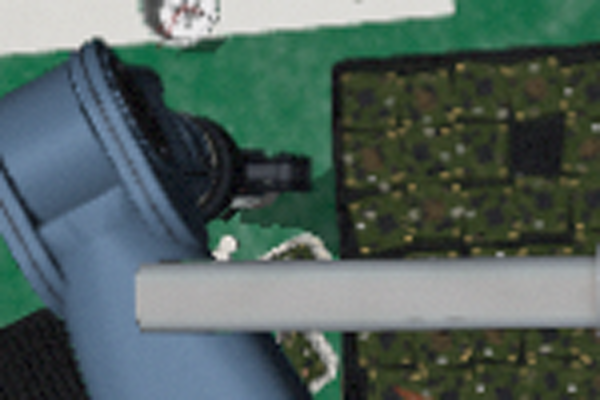

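The gripper hides the bottle in the top view. The pose is good, so I correct y by +4 and descend to TCP z=70.

Emit:
{"api": "drive_tool", "payload": {
  "deltas": [
    {"tx": 0,"ty": 4,"tz": 30,"turn": 0,"claw": 1},
    {"tx": 0,"ty": 4,"tz": 60,"turn": 0,"claw": 1},
    {"tx": 0,"ty": 4,"tz": 90,"turn": 0,"claw": 1},
    {"tx": 0,"ty": 4,"tz": 110,"turn": 0,"claw": 1},
    {"tx": 0,"ty": 4,"tz": 123,"turn": 0,"claw": 1},
    {"tx": 0,"ty": 4,"tz": 126,"turn": 0,"claw": 1},
    {"tx": 0,"ty": 4,"tz": 126,"turn": 0,"claw": 1}
  ]
}}

```text
t: 2.03
tool_pos: [449.0, 312.5, 71.8]
tcp_rot: [[-1.0, 0.007, -0.005], [0.007, 1.0, -0.004], [0.005, -0.004, -1.0]]
contact_force: [0.6, 0.5, -0.4]
width: 1.002
```

Emit:
{"api": "drive_tool", "payload": {
  "deltas": [
    {"tx": 0,"ty": 0,"tz": 0,"turn": 0,"claw": -1},
    {"tx": 0,"ty": 0,"tz": 0,"turn": 0,"claw": -1},
    {"tx": 0,"ty": 0,"tz": 0,"turn": 0,"claw": -1},
    {"tx": 0,"ty": 0,"tz": 0,"turn": 0,"claw": -1},
    {"tx": 0,"ty": 0,"tz": 0,"turn": 0,"claw": -1},
    {"tx": 0,"ty": 0,"tz": 0,"turn": 0,"claw": -1}
  ],
  "force": 40
}}

```text
t: 2.53
tool_pos: [450.8, 314.6, 75.1]
tcp_rot: [[-1.0, 0.007, -0.001], [0.007, 1.0, 0.001], [0.001, 0.001, -1.0]]
contact_force: [-1.6, 2.2, 7.3]
width: 0.337
```

Width 0.34 (about 29 mm) means it closed on the shoulder or cap, not the 44 mm body. I reopen and go a little lower.

Emit:
{"api": "drive_tool", "payload": {
  "deltas": [
    {"tx": 0,"ty": 0,"tz": 0,"turn": 0,"claw": 1},
    {"tx": 0,"ty": 0,"tz": 0,"turn": 0,"claw": 1},
    {"tx": 0,"ty": 0,"tz": 0,"turn": 0,"claw": 1},
    {"tx": 0,"ty": 0,"tz": 0,"turn": 0,"claw": 1},
    {"tx": 0,"ty": 0,"tz": 0,"turn": 0,"claw": 1},
    {"tx": 0,"ty": 0,"tz": 0,"turn": 0,"claw": 1}
  ]
}}

```text
t: 3.03
tool_pos: [450.4, 314.3, 74.5]
tcp_rot: [[-1.0, 0.007, -0.002], [0.007, 1.0, 0.001], [0.002, 0.001, -1.0]]
contact_force: [-0.4, 0.3, -0.1]
width: 0.999
```

```bash
python3 - <<'E'
from h import *
im=snap('top','t2'); cv2.imwrite('pics/t2c.png',cv2.resize(cv2.imread('pics/t2.png')[195:255,140:220],None,fx=7,fy=7,interpolation=cv2.INTER_CUBIC))
o=arm.get_obs(); print(o['tool_pos'],o['width'],o['contact_force'])
E
```

```text
[450.46963374 314.35639956  74.57317825] 0.9998443414699233 [ 0.51738546  0.85643069 -0.48019376]
```

View pics/t2c.png

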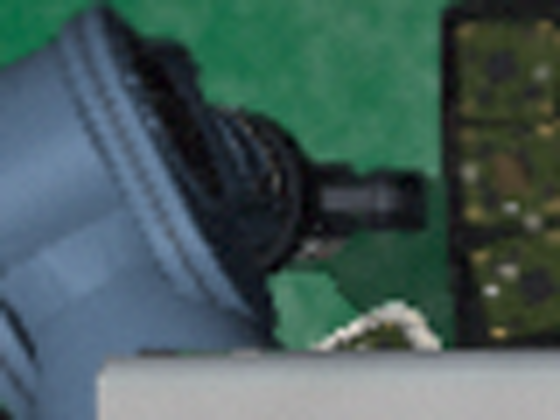

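A sliver of the bottle shows at crop (320,243), so it still stands where it was. I descend gently, watching the force.

Emit:
{"api": "drive_tool", "payload": {
  "deltas": [
    {"tx": 2,"ty": -2,"tz": 2,"turn": 0,"claw": 1},
    {"tx": 2,"ty": -2,"tz": 4,"turn": 0,"claw": 1},
    {"tx": 2,"ty": -2,"tz": 6,"turn": 0,"claw": 1},
    {"tx": 2,"ty": -2,"tz": 8,"turn": 0,"claw": 1},
    {"tx": 2,"ty": -2,"tz": 8,"turn": 0,"claw": 1}
  ]
}}

```text
t: 3.5
tool_pos: [448.0, 312.1, 65.8]
tcp_rot: [[-1.0, 0.007, -0.003], [0.007, 1.0, 0.0], [0.003, 0.0, -1.0]]
contact_force: [-0.3, -0.1, 0.5]
width: 0.998
```

Emit:
{"api": "drive_tool", "payload": {
  "deltas": [
    {"tx": 0,"ty": 0,"tz": 0,"turn": 0,"claw": 0.3},
    {"tx": 0,"ty": 0,"tz": 0,"turn": 0,"claw": 0.1},
    {"tx": 0,"ty": 0,"tz": 0,"turn": 0,"claw": 0},
    {"tx": 0,"ty": 0,"tz": 0,"turn": 0,"claw": -0.2},
    {"tx": 0,"ty": 0,"tz": 0,"turn": 0,"claw": -0.4},
    {"tx": 0,"ty": 0,"tz": 0,"turn": 0,"claw": -0.4}
  ],
  "force": 30
}}

```text
t: 4.0
tool_pos: [448.5, 312.3, 66.4]
tcp_rot: [[-1.0, 0.007, -0.002], [0.007, 1.0, 0.001], [0.002, 0.001, -1.0]]
contact_force: [0.8, -0.5, 1.4]
width: 0.462
```

Emit:
{"api": "drive_tool", "payload": {
  "deltas": [
    {"tx": 0,"ty": 0,"tz": 0,"turn": 0,"claw": 0.6},
    {"tx": 0,"ty": 0,"tz": 0,"turn": 0,"claw": 0.6},
    {"tx": 0,"ty": 0,"tz": 0,"turn": 0,"claw": 0.6},
    {"tx": 0,"ty": 0,"tz": 1,"turn": 0,"claw": 0.6},
    {"tx": 0,"ty": 0,"tz": 2,"turn": 0,"claw": 0.6},
    {"tx": 0,"ty": 0,"tz": 3,"turn": 0,"claw": 0.6}
  ]
}}

```text
t: 4.5
tool_pos: [448.3, 312.3, 63.1]
tcp_rot: [[-1.0, 0.007, -0.002], [0.007, 1.0, 0.0], [0.002, 0.0, -1.0]]
contact_force: [-0.0, 0.3, 0.1]
width: 0.795
```

Emit:
{"api": "drive_tool", "payload": {
  "deltas": [
    {"tx": 0,"ty": 0,"tz": 0,"turn": 0,"claw": 0.3},
    {"tx": 0,"ty": 0,"tz": 0,"turn": 0,"claw": 0},
    {"tx": 0,"ty": 0,"tz": 0,"turn": 0,"claw": -0.4},
    {"tx": 0,"ty": 0,"tz": 0,"turn": 0,"claw": -0.5},
    {"tx": 0,"ty": 0,"tz": 0,"turn": 0,"claw": -0.5},
    {"tx": 0,"ty": 0,"tz": 0,"turn": 0,"claw": -0.5}
  ]
}}

```text
t: 5.0
tool_pos: [448.4, 312.2, 63.3]
tcp_rot: [[-1.0, 0.007, -0.002], [0.007, 1.0, 0.0], [0.002, 0.0, -1.0]]
contact_force: [1.2, 0.3, -0.0]
width: 0.486
```

Emit:
{"api": "drive_tool", "payload": {
  "deltas": [
    {"tx": 0,"ty": 0,"tz": 0,"turn": 0,"claw": 0.6},
    {"tx": 0,"ty": 0,"tz": 0,"turn": 0,"claw": 0.6},
    {"tx": 0,"ty": 0,"tz": 0,"turn": 0,"claw": 0.6},
    {"tx": 0,"ty": 0,"tz": 1,"turn": 0,"claw": 0.6},
    {"tx": 0,"ty": 0,"tz": 2,"turn": 0,"claw": 0.6},
    {"tx": 0,"ty": 0,"tz": 3,"turn": 0,"claw": 0.6}
  ]
}}

```text
t: 5.5
tool_pos: [448.3, 312.2, 60.1]
tcp_rot: [[-1.0, 0.007, -0.002], [0.007, 1.0, 0.0], [0.002, 0.0, -1.0]]
contact_force: [0.2, 0.7, -0.2]
width: 0.802
```

Emit:
{"api": "drive_tool", "payload": {
  "deltas": [
    {"tx": 0,"ty": 0,"tz": 0,"turn": 0,"claw": 0.3},
    {"tx": 0,"ty": 0,"tz": 0,"turn": 0,"claw": 0},
    {"tx": 0,"ty": 0,"tz": 0,"turn": 0,"claw": -0.4},
    {"tx": 0,"ty": 0,"tz": 0,"turn": 0,"claw": -0.5},
    {"tx": 0,"ty": 0,"tz": 0,"turn": 0,"claw": -0.5},
    {"tx": 0,"ty": 0,"tz": 0,"turn": 0,"claw": -0.5}
  ]
}}

```text
t: 6.0
tool_pos: [448.4, 312.3, 60.2]
tcp_rot: [[-1.0, 0.007, -0.002], [0.007, 1.0, 0.0], [0.002, 0.0, -1.0]]
contact_force: [-0.3, -0.5, 1.5]
width: 0.483
```

The width is steady at 0.485, so this is the body. Lifting.

Emit:
{"api": "drive_tool", "payload": {
  "deltas": [
    {"tx": 0,"ty": 0,"tz": 0,"turn": 0,"claw": -1},
    {"tx": 0,"ty": 0,"tz": 0,"turn": 0,"claw": -1},
    {"tx": 0,"ty": 0,"tz": -15,"turn": 0,"claw": -1},
    {"tx": 0,"ty": 0,"tz": -40,"turn": 0,"claw": -1},
    {"tx": 0,"ty": 0,"tz": -70,"turn": 0,"claw": -1},
    {"tx": 0,"ty": 0,"tz": -100,"turn": 0,"claw": -1},
    {"tx": 0,"ty": 0,"tz": -130,"turn": 0,"claw": -1},
    {"tx": 0,"ty": 0,"tz": -140,"turn": 0,"claw": -1}
  ],
  "force": 50
}}

```text
t: 6.67
tool_pos: [450.5, 313.2, 205.2]
tcp_rot: [[-1.0, 0.007, 0.005], [0.007, 1.0, 0.004], [-0.005, 0.004, -1.0]]
contact_force: [1.5, -0.4, 0.3]
width: 0.472
```

Emit:
{"api": "drive_tool", "payload": {
  "deltas": [
    {"tx": -30,"ty": 0,"tz": 0,"turn": 0,"claw": -1},
    {"tx": -60,"ty": 0,"tz": 0,"turn": 0,"claw": -1},
    {"tx": -90,"ty": 0,"tz": 0,"turn": 0,"claw": -1},
    {"tx": -120,"ty": -10,"tz": 0,"turn": 0,"claw": -1},
    {"tx": -140,"ty": -30,"tz": 0,"turn": 0,"claw": -1},
    {"tx": -155,"ty": -60,"tz": 0,"turn": 0,"claw": -1},
    {"tx": -165,"ty": -90,"tz": 0,"turn": 0,"claw": -1},
    {"tx": -165,"ty": -110,"tz": 0,"turn": 0,"claw": -1}
  ]
}}

```text
t: 7.33
tool_pos: [616.3, 199.0, 202.6]
tcp_rot: [[-1.0, 0.009, 0.003], [0.009, 1.0, 0.002], [-0.003, 0.002, -1.0]]
contact_force: [0.2, -0.5, -1.9]
width: 0.474
```

```bash
python3 - <<'E'
from h import *
im=snap('scene','s2'); cv2.imwrite('pics/s2c.png',cv2.resize(cv2.imread('pics/s2.png')[20:240,180:380],None,fx=2.7,fy=2.7,interpolation=cv2.INTER_CUBIC))
o=arm.get_obs(); print(o['tool_pos'],o['width'],o['contact_force'],o['joint_pos'])
E
```

```text
[615.54860601 195.66754432 203.11220441] 0.47425562655985837 [ 0.16059937 -3.04037116 -0.19820805] [ 1.17246642e+01  2.10561761e+01  2.36794081e+01  9.25405986e+01
 -7.26639673e-02  1.24241971e+01]
```

View pics/s2c.png

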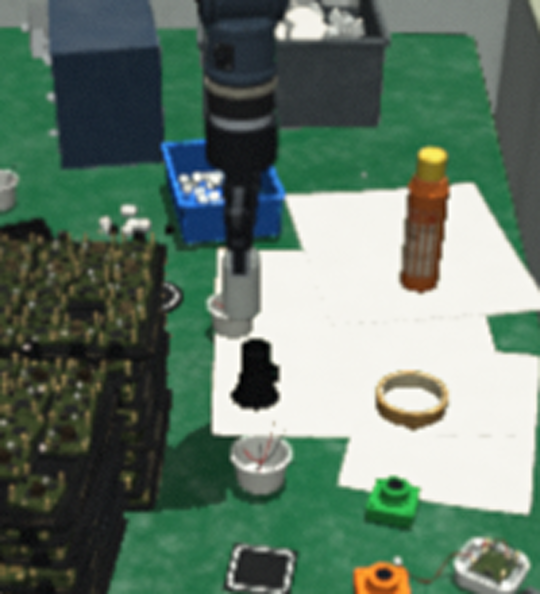

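The bottle is held upright at crop (240,285) and clears everything. On to the small pad, with a check just above it.

Emit:
{"api": "drive_tool", "payload": {
  "deltas": [
    {"tx": 0,"ty": -40,"tz": 0,"turn": 0,"claw": -1},
    {"tx": 0,"ty": -80,"tz": 0,"turn": 0,"claw": -1},
    {"tx": 0,"ty": -120,"tz": 0,"turn": 0,"claw": -1},
    {"tx": 0,"ty": -160,"tz": 0,"turn": 0,"claw": -1},
    {"tx": 0,"ty": -200,"tz": 0,"turn": 0,"claw": -1},
    {"tx": 0,"ty": -240,"tz": 0,"turn": 0,"claw": -1},
    {"tx": 0,"ty": -280,"tz": 0,"turn": 0,"claw": -1},
    {"tx": 0,"ty": -315,"tz": 0,"turn": 0,"claw": -1}
  ]
}}

```text
t: 8.05
tool_pos: [610.9, -121.5, 201.8]
tcp_rot: [[-1.0, 0.013, -0.0], [0.013, 1.0, -0.001], [0.0, -0.001, -1.0]]
contact_force: [-0.1, -0.3, 0.1]
width: 0.478
```

Emit:
{"api": "drive_tool", "payload": {
  "deltas": [
    {"tx": 0,"ty": -40,"tz": 0,"turn": 0,"claw": -1},
    {"tx": 0,"ty": -80,"tz": 0,"turn": 0,"claw": -1},
    {"tx": 0,"ty": -120,"tz": 10,"turn": 0,"claw": -1},
    {"tx": 0,"ty": -160,"tz": 30,"turn": 0,"claw": -1},
    {"tx": 0,"ty": -185,"tz": 60,"turn": 0,"claw": -1},
    {"tx": 0,"ty": -205,"tz": 80,"turn": 0,"claw": -1},
    {"tx": 0,"ty": -205,"tz": 95,"turn": 0,"claw": -1},
    {"tx": 0,"ty": -205,"tz": 95,"turn": 0,"claw": -1}
  ]
}}

```text
t: 8.72
tool_pos: [604.5, -325.9, 99.2]
tcp_rot: [[-1.0, 0.016, -0.01], [0.016, 1.0, 0.006], [0.01, 0.006, -1.0]]
contact_force: [-0.8, 1.1, -2.3]
width: 0.479
```

```bash
python3 - <<'E'
from h import *
im=snap('scene','s3'); cv2.imwrite('pics/s3c.png',cv2.resize(cv2.imread('pics/s3.png')[190:340,180:340],None,fx=4,fy=4,interpolation=cv2.INTER_CUBIC))
o=arm.get_obs(); p=o['tool_pos']; print(p,o['width'],o['contact_force'],o['joint_pos'].round(1))
print(((proj('scene',[p-[0,0,60],p+[0,0,27],(616.5,-327,3)])-[180,190])*4).round())
E
```

```text
[ 605.71469194 -325.3608507   102.04021774] 0.47511784534037965 [-1.28425649  0.2351379  -1.62577449] [-33.8  28.4  21.9  84.   -0.  -33. ]
[[267. 432.]
 [262. 337.]
 [287. 475.]]
```

View pics/s3c.png

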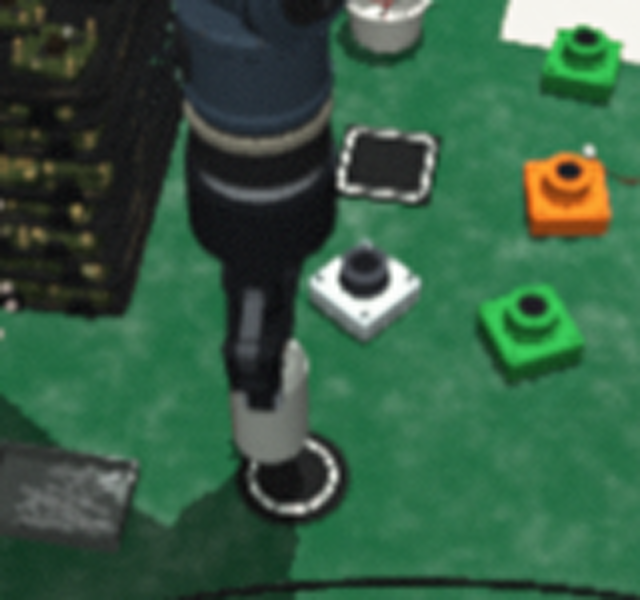

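The bottle hangs over the pad ring (bottle foot about (270,442), ring centre about (292,476) in the crop). It needs +11 mm in x, then down.

Emit:
{"api": "drive_tool", "payload": {
  "deltas": [
    {"tx": -11,"ty": -2,"tz": 0,"turn": 0,"claw": -1},
    {"tx": -11,"ty": -2,"tz": 10,"turn": 0,"claw": -1},
    {"tx": -11,"ty": -2,"tz": 20,"turn": 0,"claw": -1},
    {"tx": -11,"ty": -2,"tz": 28,"turn": 0,"claw": -1},
    {"tx": -11,"ty": -2,"tz": 32,"turn": 0,"claw": -1},
    {"tx": -11,"ty": -2,"tz": 34,"turn": 0,"claw": -1},
    {"tx": -11,"ty": -2,"tz": 36,"turn": 0,"claw": -1},
    {"tx": -11,"ty": -2,"tz": 36,"turn": 0,"claw": -1}
  ]
}}

```text
t: 9.43
tool_pos: [616.2, -327.2, 65.8]
tcp_rot: [[-1.0, 0.014, -0.007], [0.014, 1.0, 0.005], [0.007, 0.005, -1.0]]
contact_force: [0.3, -0.1, -1.8]
width: 0.473
```

Emit:
{"api": "drive_tool", "payload": {
  "deltas": [
    {"tx": 0,"ty": 0,"tz": 1,"turn": 0,"claw": -1},
    {"tx": 0,"ty": 0,"tz": 2,"turn": 0,"claw": -1},
    {"tx": 0,"ty": 0,"tz": 3,"turn": 0,"claw": -1},
    {"tx": 0,"ty": 0,"tz": 3,"turn": 0,"claw": -0.2},
    {"tx": 0,"ty": 0,"tz": 3,"turn": 0,"claw": 0.1},
    {"tx": 0,"ty": 0,"tz": 3,"turn": 0,"claw": 0.5},
    {"tx": 0,"ty": 0,"tz": 3,"turn": 0,"claw": 0.9},
    {"tx": 0,"ty": 0,"tz": 3,"turn": 0,"claw": 0.9}
  ]
}}

```text
t: 10.1
tool_pos: [616.3, -327.3, 62.9]
tcp_rot: [[-1.0, 0.014, -0.007], [0.014, 1.0, 0.005], [0.007, 0.005, -1.0]]
contact_force: [-0.0, 0.4, -0.0]
width: 0.936
```

Emit:
{"api": "drive_tool", "payload": {
  "deltas": [
    {"tx": 0,"ty": 0,"tz": -10,"turn": 0,"claw": 0.9},
    {"tx": 0,"ty": 0,"tz": -35,"turn": 0,"claw": 1},
    {"tx": 0,"ty": 0,"tz": -70,"turn": 0,"claw": 1},
    {"tx": 0,"ty": 0,"tz": -105,"turn": 0,"claw": 1},
    {"tx": -15,"ty": 35,"tz": -110,"turn": -0.1,"claw": 1},
    {"tx": -25,"ty": 70,"tz": -110,"turn": -0.2,"claw": 1},
    {"tx": -30,"ty": 105,"tz": -110,"turn": -0.3,"claw": 1},
    {"tx": -33,"ty": 140,"tz": -110,"turn": -0.4,"claw": 1}
  ]
}}

```text
t: 10.77
tool_pos: [653.0, -187.2, 174.7]
tcp_rot: [[-0.925, -0.38, -0.005], [-0.38, 0.925, 0.004], [0.003, 0.006, -1.0]]
contact_force: [-0.5, 0.9, -0.5]
width: 1.001
```

```bash
python3 - <<'E'
from h import *
im=snap('scene','s4'); cv2.imwrite('pics/s4c.png',cv2.resize(cv2.imread('pics/s4.png')[190:340,180:340],None,fx=4,fy=4,interpolation=cv2.INTER_CUBIC))
o=arm.get_obs(); p=o['tool_pos']; print(p,o['width'],o['tcp_rot'].round(3).tolist(),o['joint_pos'].round(1))
E
```

```text
[ 653.47761107 -178.91315357  175.04706877] 1.0005434691336355 [[-0.921, -0.39, -0.005], [-0.39, 0.921, 0.011], [0.001, 0.012, -1.0]] [-21.2  26.7  27.9  91.7   0.5 -44.2]
```

View pics/s4c.png

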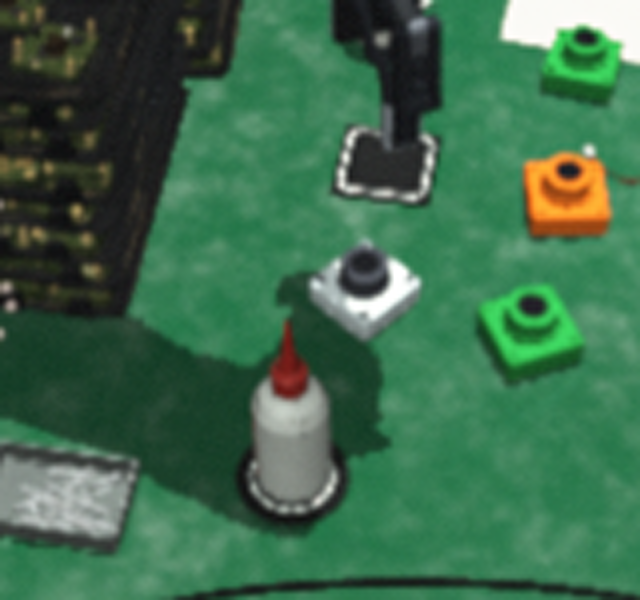

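The bottle stands upright and centred in its ring (crop (292,490)). Next is the aluminium block at crop (365,290). The jaw turns 26.8° to match its sides.

Emit:
{"api": "drive_tool", "payload": {
  "deltas": [
    {"tx": 7,"ty": -6,"tz": 20,"turn": -0.12,"claw": 1},
    {"tx": 7,"ty": -6,"tz": 50,"turn": -0.24,"claw": 1},
    {"tx": 7,"ty": -6,"tz": 80,"turn": -0.36,"claw": 1},
    {"tx": 7,"ty": -6,"tz": 100,"turn": -0.468,"claw": 1},
    {"tx": 7,"ty": -6,"tz": 110,"turn": -0.468,"claw": 1},
    {"tx": 7,"ty": -6,"tz": 110,"turn": -0.468,"claw": 1}
  ]
}}

```text
t: 11.32
tool_pos: [646.6, -185.3, 61.7]
tcp_rot: [[-0.648, -0.762, -0.011], [-0.762, 0.648, 0.013], [-0.003, 0.017, -1.0]]
contact_force: [-0.6, 0.2, -0.8]
width: 1.0
```

Emit:
{"api": "drive_tool", "payload": {
  "deltas": [
    {"tx": 0,"ty": 0,"tz": 0,"turn": 0,"claw": 1},
    {"tx": 0,"ty": 0,"tz": 0,"turn": 0,"claw": 1}
  ]
}}

```text
t: 11.48
tool_pos: [647.5, -185.8, 63.6]
tcp_rot: [[-0.65, -0.76, -0.009], [-0.76, 0.65, 0.012], [-0.003, 0.014, -1.0]]
contact_force: [0.5, -0.3, -0.1]
width: 1.002
```

Emit:
{"api": "drive_tool", "payload": {
  "deltas": [
    {"tx": -1,"ty": -3,"tz": 15,"turn": 0,"claw": 1},
    {"tx": -1,"ty": -3,"tz": 30,"turn": 0,"claw": 1},
    {"tx": -1,"ty": -3,"tz": 42,"turn": 0,"claw": 1},
    {"tx": -1,"ty": -3,"tz": 52,"turn": 0,"claw": 1},
    {"tx": -1,"ty": -3,"tz": 57,"turn": 0,"claw": 1},
    {"tx": -1,"ty": -3,"tz": 60,"turn": 0,"claw": 1},
    {"tx": -1,"ty": -3,"tz": 60,"turn": 0,"claw": 1},
    {"tx": -1,"ty": -3,"tz": 60,"turn": 0,"claw": 1}
  ]
}}

```text
t: 12.15
tool_pos: [650.1, -186.4, 3.9]
tcp_rot: [[-0.65, -0.76, -0.008], [-0.76, 0.65, 0.012], [-0.003, 0.014, -1.0]]
contact_force: [0.2, 0.8, -0.2]
width: 1.002
```

Emit:
{"api": "drive_tool", "payload": {
  "deltas": [
    {"tx": 0,"ty": 0,"tz": 0,"turn": 0,"claw": 0.5},
    {"tx": 0,"ty": 0,"tz": 0,"turn": 0,"claw": 0.3},
    {"tx": 0,"ty": 0,"tz": 0,"turn": 0,"claw": 0},
    {"tx": 0,"ty": 0,"tz": 0,"turn": 0,"claw": -0.3},
    {"tx": 0,"ty": 0,"tz": 0,"turn": 0,"claw": -0.3},
    {"tx": 0,"ty": 0,"tz": 0,"turn": 0,"claw": -0.3}
  ],
  "force": 50
}}

```text
t: 12.65
tool_pos: [651.0, -186.7, 5.2]
tcp_rot: [[-0.65, -0.76, -0.006], [-0.76, 0.65, 0.011], [-0.004, 0.012, -1.0]]
contact_force: [0.0, 0.3, 4.9]
width: 0.594
```

Gripped: 0.594 is about 51 mm. Lift and carry to the square pad, turning 37° on the way.

Emit:
{"api": "drive_tool", "payload": {
  "deltas": [
    {"tx": 0,"ty": 0,"tz": -10,"turn": 0,"claw": -1},
    {"tx": 0,"ty": 0,"tz": -35,"turn": 0,"claw": -1},
    {"tx": -10,"ty": 8,"tz": -55,"turn": -0.1,"claw": -1},
    {"tx": -30,"ty": 24,"tz": -60,"turn": -0.21,"claw": -1},
    {"tx": -50,"ty": 40,"tz": -60,"turn": -0.32,"claw": -1},
    {"tx": -70,"ty": 56,"tz": -60,"turn": -0.43,"claw": -1},
    {"tx": -85,"ty": 67,"tz": -60,"turn": -0.54,"claw": -1},
    {"tx": -95,"ty": 75,"tz": -60,"turn": -0.64,"claw": -1}
  ]
}}

```text
t: 13.32
tool_pos: [655.2, -63.9, 65.7]
tcp_rot: [[-0.06, -0.998, -0.008], [-0.998, 0.06, 0.012], [-0.012, 0.009, -1.0]]
contact_force: [-0.2, -0.7, -3.1]
width: 0.597
```

Emit:
{"api": "drive_tool", "payload": {
  "deltas": [
    {"tx": 0,"ty": 0,"tz": 0,"turn": 0,"claw": -1},
    {"tx": 0,"ty": 0,"tz": 0,"turn": 0,"claw": -1}
  ]
}}

```text
t: 13.48
tool_pos: [654.4, -63.0, 64.9]
tcp_rot: [[-0.061, -0.998, -0.01], [-0.998, 0.06, 0.012], [-0.012, 0.011, -1.0]]
contact_force: [-0.2, -0.3, -2.5]
width: 0.592
```

```bash
python3 - <<'E'
from h import *
im=snap('scene','s5'); cv2.imwrite('pics/s5c.png',cv2.resize(cv2.imread('pics/s5.png')[160:290,220:340],None,fx=4.5,fy=4.5,interpolation=cv2.INTER_CUBIC))
o=arm.get_obs(); p=o['tool_pos']; print(p,o['width'],o['tcp_rot'].round(3).tolist(),o['contact_force'].round(1))
print(((proj('scene',[p+[0,0,-5],(656,-66,3)])-[220,160])*4.5).round())
E
```

```text
[654.62065248 -64.07821733  65.05312465] 0.596078308762564 [[-0.062, -0.998, -0.01], [-0.998, 0.062, 0.012], [-0.011, 0.011, -1.0]] [-0.2 -1.2 -1.7]
[[248. 248.]
 [249. 317.]]
```

View pics/s5c.png

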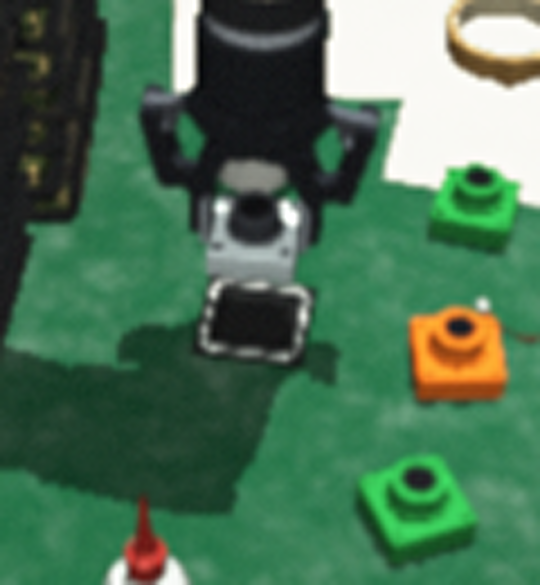

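The block is held square to the outline, just behind it from the tilt of the view (block (252,250), pad (254,321)). Lower and release.

Emit:
{"api": "drive_tool", "payload": {
  "deltas": [
    {"tx": 3,"ty": -2,"tz": 15,"turn": 0,"claw": -1},
    {"tx": 3,"ty": -2,"tz": 30,"turn": 0,"claw": -1},
    {"tx": 3,"ty": -2,"tz": 42,"turn": 0,"claw": -1},
    {"tx": 3,"ty": -2,"tz": 50,"turn": 0,"claw": -1},
    {"tx": 3,"ty": -2,"tz": 54,"turn": 0,"claw": -1},
    {"tx": 3,"ty": -2,"tz": 56,"turn": 0,"claw": -1},
    {"tx": 3,"ty": -2,"tz": 56,"turn": 0,"claw": -1},
    {"tx": 3,"ty": -2,"tz": 56,"turn": 0,"claw": -1}
  ]
}}

```text
t: 14.2
tool_pos: [656.5, -66.7, 9.7]
tcp_rot: [[-0.062, -0.998, -0.008], [-0.998, 0.062, 0.011], [-0.011, 0.009, -1.0]]
contact_force: [0.7, 0.3, -2.2]
width: 0.595
```

Emit:
{"api": "drive_tool", "payload": {
  "deltas": [
    {"tx": 0,"ty": 0,"tz": 1,"turn": 0,"claw": -1},
    {"tx": 0,"ty": 0,"tz": 2,"turn": 0,"claw": 0.2},
    {"tx": 0,"ty": 0,"tz": 2,"turn": 0,"claw": 0.4},
    {"tx": 0,"ty": 0,"tz": 2,"turn": 0,"claw": 0.8},
    {"tx": 0,"ty": 0,"tz": 2,"turn": 0,"claw": 0.9},
    {"tx": 0,"ty": 0,"tz": 2,"turn": 0,"claw": 0.9}
  ]
}}

```text
t: 14.7
tool_pos: [657.0, -66.8, 8.4]
tcp_rot: [[-0.062, -0.998, -0.007], [-0.998, 0.062, 0.011], [-0.011, 0.008, -1.0]]
contact_force: [-0.2, 0.0, 0.7]
width: 0.95
```

Emit:
{"api": "drive_tool", "payload": {
  "deltas": [
    {"tx": 0,"ty": 0,"tz": -20,"turn": 0,"claw": 0.9},
    {"tx": 0,"ty": 0,"tz": -55,"turn": 0,"claw": 0.9},
    {"tx": 0,"ty": 0,"tz": -95,"turn": 0,"claw": 1},
    {"tx": 0,"ty": 0,"tz": -135,"turn": 0.1,"claw": 1},
    {"tx": 0,"ty": 0,"tz": -175,"turn": 0.2,"claw": 1},
    {"tx": 30,"ty": 0,"tz": -195,"turn": 0.3,"claw": 1},
    {"tx": 65,"ty": 0,"tz": -195,"turn": 0.4,"claw": 1},
    {"tx": 100,"ty": 0,"tz": -195,"turn": 0.5,"claw": 1}
  ]
}}

```text
t: 15.37
tool_pos: [654.0, -169.5, 206.8]
tcp_rot: [[-0.535, -0.845, -0.0], [-0.845, 0.535, 0.008], [-0.007, 0.005, -1.0]]
contact_force: [-0.0, -0.3, -0.6]
width: 0.999
```

Emit:
{"api": "drive_tool", "payload": {
  "deltas": [
    {"tx": 34,"ty": 6,"tz": 0,"turn": 0.12,"claw": 1},
    {"tx": 68,"ty": 12,"tz": 0,"turn": 0.24,"claw": 1},
    {"tx": 102,"ty": 18,"tz": 0,"turn": 0.36,"claw": 1},
    {"tx": 136,"ty": 24,"tz": 0,"turn": 0.48,"claw": 1},
    {"tx": 170,"ty": 30,"tz": 20,"turn": 0.6,"claw": 1},
    {"tx": 204,"ty": 36,"tz": 40,"turn": 0.72,"claw": 1},
    {"tx": 238,"ty": 42,"tz": 60,"turn": 0.84,"claw": 1},
    {"tx": 251,"ty": 45,"tz": 80,"turn": 0.96,"claw": 1}
  ]
}}

```text
t: 16.03
tool_pos: [478.9, -360.3, 125.1]
tcp_rot: [[-0.999, -0.036, -0.0], [-0.036, 0.999, 0.006], [0.0, 0.006, -1.0]]
contact_force: [0.8, -0.1, -0.9]
width: 0.996
```

Emit:
{"api": "drive_tool", "payload": {
  "deltas": [
    {"tx": 0,"ty": 0,"tz": 30,"turn": 0.1,"claw": 1},
    {"tx": 0,"ty": 0,"tz": 50,"turn": 0.1,"claw": 1},
    {"tx": 0,"ty": 0,"tz": 50,"turn": 0.1,"claw": 1},
    {"tx": 0,"ty": 0,"tz": 50,"turn": 0.1,"claw": 1}
  ]
}}

```text
t: 16.37
tool_pos: [477.8, -359.1, 73.9]
tcp_rot: [[-0.998, 0.064, -0.003], [0.064, 0.998, 0.008], [0.003, 0.008, -1.0]]
contact_force: [-0.4, 0.4, 1.1]
width: 0.998
```

```bash
python3 - <<'E'
from h import *
im=snap('scene','s6'); cv2.imwrite('pics/s6c.png',cv2.resize(cv2.imread('pics/s6.png')[190:350,90:290],None,fx=3.6,fy=3.6,interpolation=cv2.INTER_CUBIC))
o=arm.get_obs(); p=o['tool_pos']; R=o['tcp_rot']; print(p,o['width'],R.round(3).tolist())
print('tool delta', R.T@(np.array([481.5,-357,1])-p), np.degrees(np.arctan2(R[1,1],R[0,1])))
E
```

```text
[ 479.17752407 -360.01623912   75.85362858] 0.9997271441004825 [[-0.998, 0.063, 0.0], [0.063, 0.998, 0.005], [0.0, 0.005, -1.0]]
tool delta [-2.14768492  2.75516995 74.86891072] 86.3777060494927
```

View pics/s6c.png

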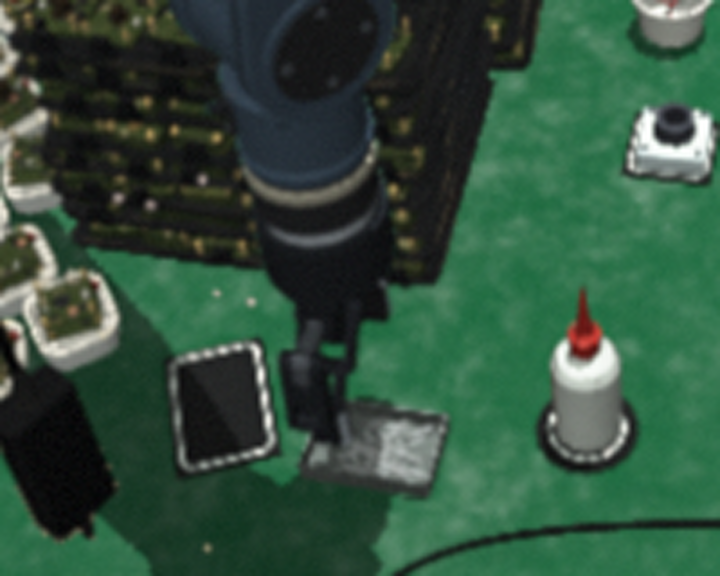

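The block sits squarely on its pad (crop (672,140)). The gripper is over the tray (375,450). Descend, grip, lift.

Emit:
{"api": "drive_tool", "payload": {
  "deltas": [
    {"tx": -2,"ty": 3,"tz": 20,"turn": 0,"claw": 1},
    {"tx": -2,"ty": 3,"tz": 40,"turn": 0,"claw": 1},
    {"tx": -2,"ty": 3,"tz": 55,"turn": 0,"claw": 1},
    {"tx": -2,"ty": 3,"tz": 65,"turn": 0,"claw": 1},
    {"tx": -2,"ty": 3,"tz": 71,"turn": 0,"claw": 1},
    {"tx": -2,"ty": 3,"tz": 73,"turn": 0,"claw": 1},
    {"tx": -2,"ty": 3,"tz": 73,"turn": 0,"claw": 1},
    {"tx": -2,"ty": 3,"tz": 73,"turn": 0,"claw": 1}
  ]
}}

```text
t: 17.08
tool_pos: [482.3, -357.5, 4.3]
tcp_rot: [[-0.998, 0.063, 0.002], [0.063, 0.998, 0.004], [-0.002, 0.004, -1.0]]
contact_force: [0.4, 0.1, -0.1]
width: 1.003
```

Emit:
{"api": "drive_tool", "payload": {
  "deltas": [
    {"tx": 0,"ty": 0,"tz": 0,"turn": 0,"claw": 0.6},
    {"tx": 0,"ty": 0,"tz": 0,"turn": 0,"claw": 0.3},
    {"tx": 0,"ty": 0,"tz": 0,"turn": 0,"claw": 0},
    {"tx": 0,"ty": 0,"tz": 0,"turn": 0,"claw": -0.2},
    {"tx": 0,"ty": 0,"tz": 0,"turn": 0,"claw": -0.2},
    {"tx": 0,"ty": 0,"tz": 0,"turn": 0,"claw": -0.2}
  ],
  "force": 40
}}

```text
t: 17.58
tool_pos: [483.1, -358.3, 5.8]
tcp_rot: [[-0.998, 0.063, 0.004], [0.063, 0.998, 0.002], [-0.004, 0.002, -1.0]]
contact_force: [0.3, -0.8, 5.7]
width: 0.628
```

Emit:
{"api": "drive_tool", "payload": {
  "deltas": [
    {"tx": 0,"ty": 0,"tz": -10,"turn": 0,"claw": -1},
    {"tx": 0,"ty": 0,"tz": -35,"turn": 0.05,"claw": -1},
    {"tx": 20,"ty": 3,"tz": -60,"turn": 0.17,"claw": -1},
    {"tx": 40,"ty": 6,"tz": -65,"turn": 0.29,"claw": -1},
    {"tx": 60,"ty": 10,"tz": -65,"turn": 0.41,"claw": -1},
    {"tx": 80,"ty": 14,"tz": -65,"turn": 0.53,"claw": -1},
    {"tx": 100,"ty": 18,"tz": -65,"turn": 0.65,"claw": -1},
    {"tx": 114,"ty": 20,"tz": -65,"turn": 0.77,"claw": -1}
  ]
}}

```text
t: 18.25
tool_pos: [368.3, -330.0, 70.0]
tcp_rot: [[-0.668, 0.744, 0.002], [0.744, 0.668, 0.004], [0.001, 0.004, -1.0]]
contact_force: [-0.1, -0.1, -0.5]
width: 0.627
```

Emit:
{"api": "drive_tool", "payload": {
  "deltas": [
    {"tx": 0,"ty": 0,"tz": 0,"turn": 0.12,"claw": -1},
    {"tx": 0,"ty": 0,"tz": 0,"turn": 0.24,"claw": -1},
    {"tx": 0,"ty": 0,"tz": 0,"turn": 0.36,"claw": -1},
    {"tx": 0,"ty": 0,"tz": 0,"turn": 0.36,"claw": -1},
    {"tx": 0,"ty": 0,"tz": 0,"turn": 0.36,"claw": -1}
  ]
}}

```text
t: 18.67
tool_pos: [368.0, -329.6, 69.8]
tcp_rot: [[-0.366, 0.931, 0.001], [0.931, 0.366, 0.004], [0.004, 0.003, -1.0]]
contact_force: [0.7, 0.8, -0.9]
width: 0.628
```

```bash
python3 - <<'E'
from h import *
im=snap('scene','s7'); cv2.imwrite('pics/s7c.png',cv2.resize(cv2.imread('pics/s7.png')[220:350,90:220],None,fx=4.2,fy=4.2,interpolation=cv2.INTER_CUBIC))
o=arm.get_obs(); p=o['tool_pos']; R=o['tcp_rot']; print(p,o['width'],R.round(3).tolist(),o['contact_force'])
print('tool delta', R.T@(np.array([369.5,-331,9])-p), np.degrees(np.arctan2(R[1,1],R[0,1])))
print((proj('scene',[p,(369.5,-331,3)])-[90,220])*4.2)
E
```

```text
[ 368.07908225 -329.72243588   69.85205317] 0.6263788915871984 [[-0.366, 0.931, 0.001], [0.931, 0.366, 0.004], [0.003, 0.003, -1.0]] [ 0.58120677  0.55682883 -1.28054715]
tool delta [-1.91654498  0.68806371 60.84798251] 21.455757250149617
[[227.57908967 271.20088313]
 [251.56551382 344.43707062]]
```

View pics/s7c.png

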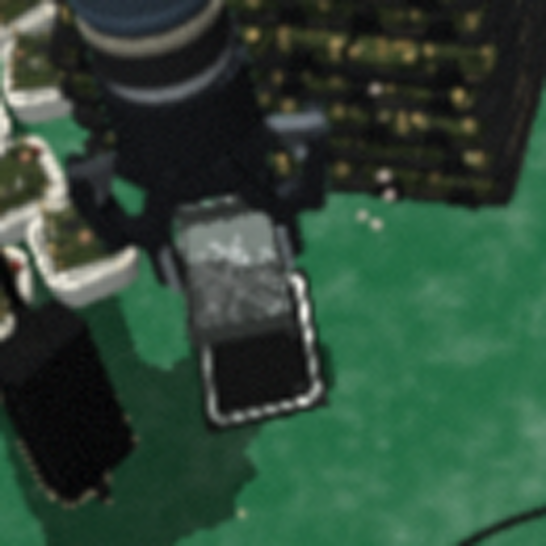

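The tray is held level and aligned with the outline (tray (237,270), pad centre about (257,347), offset from height only). Lower and release.

Emit:
{"api": "drive_tool", "payload": {
  "deltas": [
    {"tx": -2,"ty": 0,"tz": 20,"turn": 0,"claw": -1},
    {"tx": -2,"ty": 0,"tz": 35,"turn": 0,"claw": -1},
    {"tx": -2,"ty": 0,"tz": 47,"turn": 0,"claw": -1},
    {"tx": -2,"ty": 0,"tz": 54,"turn": 0,"claw": -1},
    {"tx": -2,"ty": 0,"tz": 58,"turn": 0,"claw": -1},
    {"tx": -2,"ty": 0,"tz": 60,"turn": 0,"claw": -1},
    {"tx": -2,"ty": 0,"tz": 60,"turn": 0,"claw": -1},
    {"tx": -2,"ty": 0,"tz": 60,"turn": 0,"claw": -1}
  ]
}}

```text
t: 19.38
tool_pos: [369.3, -331.8, 10.5]
tcp_rot: [[-0.366, 0.931, 0.002], [0.931, 0.366, 0.003], [0.002, 0.003, -1.0]]
contact_force: [0.1, 0.2, -1.8]
width: 0.629
```

Emit:
{"api": "drive_tool", "payload": {
  "deltas": [
    {"tx": 0,"ty": 0,"tz": 0,"turn": 0,"claw": -0.5},
    {"tx": 0,"ty": 0,"tz": 1,"turn": 0,"claw": 0.3},
    {"tx": 0,"ty": 0,"tz": 1,"turn": 0,"claw": 0.5},
    {"tx": 0,"ty": 0,"tz": 1,"turn": 0,"claw": 0.8},
    {"tx": 0,"ty": 0,"tz": 1,"turn": 0,"claw": 0.9},
    {"tx": 0,"ty": 0,"tz": 1,"turn": 0,"claw": 0.9}
  ]
}}

```text
t: 19.88
tool_pos: [369.4, -331.9, 9.7]
tcp_rot: [[-0.366, 0.931, 0.002], [0.931, 0.366, 0.003], [0.002, 0.003, -1.0]]
contact_force: [-0.3, 0.4, 0.3]
width: 0.952
```

Emit:
{"api": "drive_tool", "payload": {
  "deltas": [
    {"tx": 0,"ty": 0,"tz": -20,"turn": 0,"claw": 0.9},
    {"tx": 0,"ty": 0,"tz": -50,"turn": 0,"claw": 0.9},
    {"tx": 0,"ty": 0,"tz": -90,"turn": 0,"claw": 1},
    {"tx": 0,"ty": 0,"tz": -130,"turn": -0.1,"claw": 1},
    {"tx": 0,"ty": 0,"tz": -170,"turn": -0.2,"claw": 1},
    {"tx": 0,"ty": 0,"tz": -210,"turn": -0.3,"claw": 1},
    {"tx": 0,"ty": 0,"tz": -240,"turn": -0.4,"claw": 1},
    {"tx": 0,"ty": 0,"tz": -240,"turn": -0.5,"claw": 1}
  ]
}}

```text
t: 20.55
tool_pos: [371.0, -335.2, 258.4]
tcp_rot: [[-0.77, 0.637, 0.012], [0.637, 0.771, -0.008], [-0.014, 0.001, -1.0]]
contact_force: [-0.3, -0.3, 0.5]
width: 0.998
```

```bash
python3 - <<'E'
from seg import *
im=snap('scene','s8')
o=arm.get_obs(); p=o['tool_pos']; R=o['tcp_rot']; print(p,o['width'],R.round(3).tolist(),o['contact_force'].round(1))
print('tool delta', R.T@(np.array([580,-130,p[2]])-p), np.degrees(np.arctan2(R[1,1],R[0,1])))
a=seg('scene',im,proj('scene',[(371,-331,10)])[0],3,22); print(a)
cv2.imwrite('pics/s8c.png',cv2.resize(cv2.imread('pics/s8.png')[200:350,90:300],None,fx=3.6,fy=3.6,interpolation=cv2.INTER_CUBIC))
E
```

```text
[ 370.42829724 -334.51800109  255.09215087] 1.0012565525315353 [[-0.772, 0.635, 0.009], [0.635, 0.773, -0.005], [-0.01, 0.002, -1.0]] [-0.1 -0.1 -0.7]
tool delta [-32.02315057 291.06980672   0.89264161] 50.58050424840116
{'circ': array([ 368. , -329.1,   60.1]), 'rect': array([ 370.2, -329. ]), 'size': array([ 68.4, 107.3]), 'longang': 111.6, 'cen': array([ 370.5, -329.1])}
```

View pics/s8c.png

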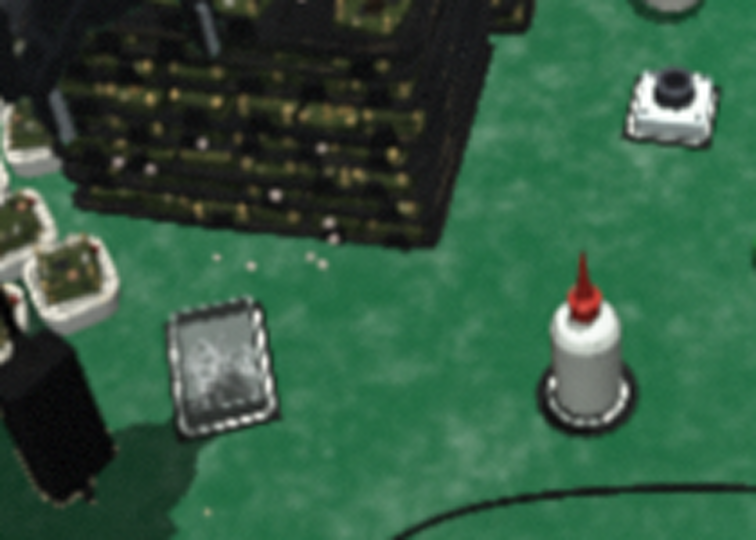

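The tray lies inside its outline (crop (222,368)), and the bottle and block are fine. Now to the stand.

Emit:
{"api": "drive_tool", "payload": {
  "deltas": [
    {"tx": 0,"ty": 20,"tz": -25,"turn": -0.1,"claw": 1},
    {"tx": -3,"ty": 55,"tz": -40,"turn": -0.2,"claw": 1},
    {"tx": -6,"ty": 95,"tz": -40,"turn": -0.3,"claw": 1},
    {"tx": -9,"ty": 135,"tz": -40,"turn": -0.4,"claw": 1},
    {"tx": -12,"ty": 175,"tz": -40,"turn": -0.5,"claw": 1},
    {"tx": -15,"ty": 215,"tz": -40,"turn": -0.6,"claw": 1},
    {"tx": -18,"ty": 255,"tz": -40,"turn": -0.69,"claw": 1},
    {"tx": -21,"ty": 295,"tz": -40,"turn": -0.69,"claw": 1}
  ]
}}

```text
t: 21.27
tool_pos: [574.3, -117.9, 294.6]
tcp_rot: [[-1.0, -0.003, 0.007], [-0.003, 1.0, -0.004], [-0.007, -0.004, -1.0]]
contact_force: [0.5, -0.5, 0.2]
width: 0.997
```

Emit:
{"api": "drive_tool", "payload": {
  "deltas": [
    {"tx": -10,"ty": 40,"tz": 0,"turn": 0,"claw": 1},
    {"tx": -20,"ty": 80,"tz": 0,"turn": 0,"claw": 1},
    {"tx": -30,"ty": 120,"tz": 10,"turn": 0,"claw": 1},
    {"tx": -40,"ty": 160,"tz": 20,"turn": 0,"claw": 1},
    {"tx": -45,"ty": 200,"tz": 30,"turn": 0,"claw": 1},
    {"tx": -50,"ty": 240,"tz": 50,"turn": 0,"claw": 1},
    {"tx": -50,"ty": 280,"tz": 70,"turn": 0,"claw": 1},
    {"tx": -50,"ty": 315,"tz": 90,"turn": 0,"claw": 1}
  ]
}}

```text
t: 21.93
tool_pos: [623.6, 192.5, 205.3]
tcp_rot: [[-1.0, -0.001, 0.006], [-0.001, 1.0, -0.004], [-0.006, -0.004, -1.0]]
contact_force: [0.1, 0.1, 0.4]
width: 1.001
```

```bash
python3 - <<'E'
from h import *
o=arm.get_obs(); p=o['tool_pos']; R=o['tcp_rot']; print(p,o['width'],R.round(3).tolist(),o['joint_pos'].round(1))
print('tool delta', R.T@(np.array([632,227,48])-p), np.degrees(np.arctan2(R[1,1],R[0,1])))
im=snap('scene','s9');snap('top','t9')
cv2.imwrite('pics/s9c.png',cv2.resize(cv2.imread('pics/s8.png')[130:185,240:310],None,fx=8,fy=8,interpolation=cv2.INTER_CUBIC))
E
```

```text
[623.59097228 192.47655371 205.29996596] 1.0013732024656057 [[-1.0, -0.001, 0.006], [-0.001, 1.0, -0.004], [-0.006, -0.004, -1.0]] [11.4 22.  25.1 92.9 -0.3 11.3]
tool delta [ -7.55191158  35.18206777 157.19748764] 90.06553433524813
```

View pics/s9c.png

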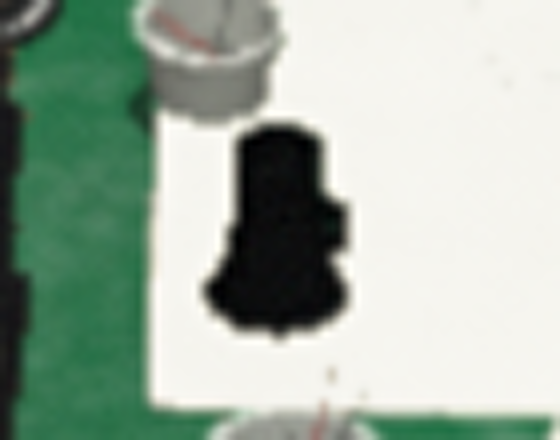

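The tab sits on the +x side, so closing along world y grips the neck correctly (neck at crop (281,165)). Descend and grip.

Emit:
{"api": "drive_tool", "payload": {
  "deltas": [
    {"tx": -9,"ty": 20,"tz": 30,"turn": 0,"claw": 1},
    {"tx": -9,"ty": 35,"tz": 65,"turn": 0,"claw": 1},
    {"tx": -9,"ty": 35,"tz": 95,"turn": 0,"claw": 1},
    {"tx": -9,"ty": 35,"tz": 125,"turn": 0,"claw": 1},
    {"tx": -9,"ty": 35,"tz": 145,"turn": 0,"claw": 1},
    {"tx": -9,"ty": 35,"tz": 156,"turn": 0,"claw": 1},
    {"tx": -9,"ty": 35,"tz": 159,"turn": 0,"claw": 1},
    {"tx": -9,"ty": 35,"tz": 159,"turn": 0,"claw": 1}
  ]
}}

```text
t: 22.7
tool_pos: [627.6, 229.5, 39.9]
tcp_rot: [[-1.0, -0.007, -0.006], [-0.007, 1.0, -0.004], [0.006, -0.004, -1.0]]
contact_force: [0.4, 0.0, 0.1]
width: 1.0
```

Emit:
{"api": "drive_tool", "payload": {
  "deltas": [
    {"tx": 0,"ty": 0,"tz": 0,"turn": 0,"claw": 0.5},
    {"tx": 0,"ty": 0,"tz": 0,"turn": 0,"claw": 0.2},
    {"tx": 0,"ty": 0,"tz": 0,"turn": 0,"claw": 0},
    {"tx": 0,"ty": 0,"tz": 0,"turn": 0,"claw": -0.3},
    {"tx": 0,"ty": 0,"tz": 0,"turn": 0,"claw": -0.6},
    {"tx": 0,"ty": 0,"tz": 0,"turn": 0,"claw": -0.6},
    {"tx": 0,"ty": 0,"tz": 0,"turn": 0,"claw": -0.6}
  ],
  "force": 40
}}

```text
t: 23.28
tool_pos: [628.8, 229.7, 41.9]
tcp_rot: [[-1.0, -0.007, -0.003], [-0.007, 1.0, -0.004], [0.003, -0.004, -1.0]]
contact_force: [0.2, -0.8, 5.8]
width: 0.426
```

Emit:
{"api": "drive_tool", "payload": {
  "deltas": [
    {"tx": 0,"ty": 0,"tz": -5,"turn": 0,"claw": -1},
    {"tx": 0,"ty": 0,"tz": -20,"turn": 0,"claw": -1},
    {"tx": 0,"ty": 0,"tz": -50,"turn": 0,"claw": -1},
    {"tx": 0,"ty": 0,"tz": -80,"turn": 0,"claw": -1},
    {"tx": 0,"ty": 0,"tz": -105,"turn": 0,"claw": -1},
    {"tx": 0,"ty": 0,"tz": -115,"turn": 0,"claw": -1}
  ],
  "force": 50
}}

```text
t: 23.78
tool_pos: [630.8, 230.7, 161.6]
tcp_rot: [[-1.0, -0.007, 0.003], [-0.007, 1.0, -0.002], [-0.003, -0.002, -1.0]]
contact_force: [1.0, 0.6, 0.0]
width: 0.429
```

Emit:
{"api": "drive_tool", "payload": {
  "deltas": [
    {"tx": 20,"ty": 25,"tz": 0,"turn": 0,"claw": -1},
    {"tx": 42,"ty": 55,"tz": 0,"turn": 0,"claw": -1},
    {"tx": 66,"ty": 88,"tz": 0,"turn": 0,"claw": -1},
    {"tx": 90,"ty": 122,"tz": 0,"turn": 0,"claw": -1},
    {"tx": 113,"ty": 154,"tz": 0,"turn": 0,"claw": -1},
    {"tx": 135,"ty": 183,"tz": 10,"turn": 0,"claw": -1},
    {"tx": 150,"ty": 203,"tz": 30,"turn": 0,"claw": -1},
    {"tx": 155,"ty": 210,"tz": 40,"turn": 0,"claw": -1}
  ]
}}

```text
t: 24.45
tool_pos: [470.1, 442.2, 117.4]
tcp_rot: [[-1.0, -0.012, -0.002], [-0.012, 1.0, -0.003], [0.002, -0.003, -1.0]]
contact_force: [0.3, -1.1, -0.3]
width: 0.432
```

Emit:
{"api": "drive_tool", "payload": {
  "deltas": [
    {"tx": 0,"ty": 0,"tz": 0,"turn": 0,"claw": -1},
    {"tx": 0,"ty": 0,"tz": 0,"turn": 0,"claw": -1}
  ]
}}

```text
t: 24.62
tool_pos: [468.1, 441.4, 114.5]
tcp_rot: [[-1.0, -0.013, -0.006], [-0.013, 1.0, -0.007], [0.006, -0.007, -1.0]]
contact_force: [0.5, -0.1, -1.9]
width: 0.431
```

```bash
python3 - <<'E'
from h import *
o=arm.get_obs(); p=o['tool_pos']; R=o['tcp_rot']; print(p,o['width'],R.round(3).tolist(),o['contact_force'].round(1))
a=snap('scene','s10');b=snap('top','t10')
A=cv2.resize(cv2.imread('pics/s10.png')[80:180,200:300],(400,400),interpolation=cv2.INTER_CUBIC)
B=cv2.resize(cv2.imread('pics/t10.png')[180:280,100:200],(400,400),interpolation=cv2.INTER_CUBIC)
cv2.imwrite('pics/st10.png',np.hstack([A,B]))
print((proj('scene',[p-[0,0,42],p,(480,439.5,3)])-[200,80])*4,(proj('top',[p-[0,0,42],(476,439.5,3)])-[100,180])*4)
E
```

```text
[468.11410616 441.42096942 114.47045234] 0.43065239109851516 [[-1.0, -0.013, -0.006], [-0.013, 1.0, -0.007], [0.006, -0.007, -1.0]] [ 0.5 -0.1 -1.9]
[[127.7792534  131.06023795]
 [125.35475225  89.85342116]
 [144.11134906 197.96477087]] [[164.84746698 156.11490445]
 [187.93799898 149.32456309]]
```

View pics/st10.png

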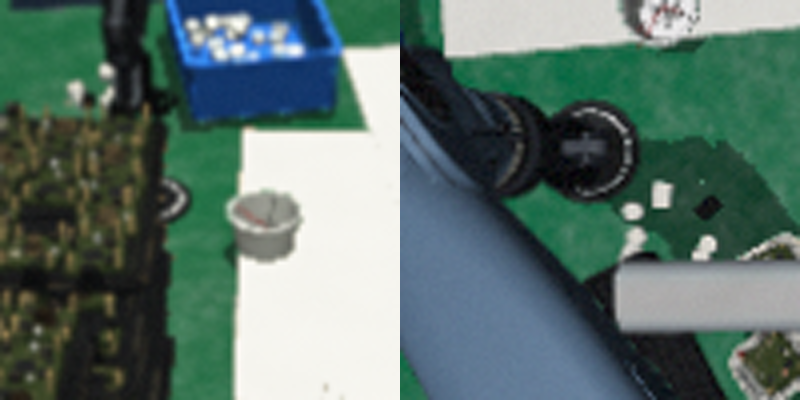

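The view of the foot is mostly blocked, but the width of 0.43 shows the stand is held and the ring (right view, (590,150)) is under it. Move to (475,440) and lower.

Emit:
{"api": "drive_tool", "payload": {
  "deltas": [
    {"tx": -7,"ty": -2,"tz": 10,"turn": 0,"claw": -1},
    {"tx": -7,"ty": -2,"tz": 30,"turn": 0,"claw": -1},
    {"tx": -7,"ty": -2,"tz": 45,"turn": 0,"claw": -1},
    {"tx": -7,"ty": -2,"tz": 56,"turn": 0,"claw": -1},
    {"tx": -7,"ty": -2,"tz": 62,"turn": 0,"claw": -1},
    {"tx": -7,"ty": -2,"tz": 65,"turn": 0,"claw": -1},
    {"tx": -7,"ty": -2,"tz": 67,"turn": 0,"claw": -1},
    {"tx": -7,"ty": -2,"tz": 67,"turn": 0,"claw": -1}
  ]
}}

```text
t: 25.38
tool_pos: [478.3, 439.0, 50.7]
tcp_rot: [[-1.0, -0.01, -0.001], [-0.01, 1.0, -0.003], [0.001, -0.003, -1.0]]
contact_force: [0.1, 0.0, -1.1]
width: 0.426
```

Emit:
{"api": "drive_tool", "payload": {
  "deltas": [
    {"tx": 3,"ty": 0,"tz": 2,"turn": 0,"claw": -1},
    {"tx": 3,"ty": 0,"tz": 3,"turn": 0,"claw": -1},
    {"tx": 3,"ty": 0,"tz": 4,"turn": 0,"claw": -1},
    {"tx": 3,"ty": 0,"tz": 5,"turn": 0,"claw": -1},
    {"tx": 3,"ty": 0,"tz": 5,"turn": 0,"claw": -1}
  ]
}}

```text
t: 25.8
tool_pos: [475.2, 439.0, 45.6]
tcp_rot: [[-1.0, -0.011, -0.001], [-0.011, 1.0, -0.003], [0.001, -0.003, -1.0]]
contact_force: [-1.0, -0.0, -1.0]
width: 0.426
```

Emit:
{"api": "drive_tool", "payload": {
  "deltas": [
    {"tx": 0,"ty": 0,"tz": 1,"turn": 0,"claw": -1},
    {"tx": 0,"ty": 0,"tz": 1,"turn": 0,"claw": -0.2},
    {"tx": 0,"ty": 0,"tz": 1,"turn": 0,"claw": 0.1},
    {"tx": 0,"ty": 0,"tz": 1,"turn": 0,"claw": 0.4},
    {"tx": 0,"ty": 0,"tz": 1,"turn": 0,"claw": 0.8},
    {"tx": 0,"ty": 0,"tz": 1,"turn": 0,"claw": 1},
    {"tx": 0,"ty": 0,"tz": 1,"turn": 0,"claw": 1}
  ]
}}

```text
t: 26.38
tool_pos: [475.2, 439.1, 44.7]
tcp_rot: [[-1.0, -0.01, -0.001], [-0.01, 1.0, -0.003], [0.001, -0.003, -1.0]]
contact_force: [0.1, 0.8, -1.1]
width: 0.995
```

Emit:
{"api": "drive_tool", "payload": {
  "deltas": [
    {"tx": 0,"ty": 0,"tz": -15,"turn": 0,"claw": 1},
    {"tx": 0,"ty": 0,"tz": -45,"turn": 0,"claw": 1},
    {"tx": 0,"ty": 0,"tz": -85,"turn": 0,"claw": 1},
    {"tx": 0,"ty": 0,"tz": -125,"turn": 0,"claw": 1},
    {"tx": 0,"ty": 0,"tz": -165,"turn": 0,"claw": 1},
    {"tx": 0,"ty": 0,"tz": -205,"turn": 0,"claw": 1},
    {"tx": 30,"ty": 0,"tz": -225,"turn": 0,"claw": 1},
    {"tx": 70,"ty": 0,"tz": -225,"turn": 0,"claw": 1}
  ]
}}

```text
t: 27.05
tool_pos: [409.5, 440.5, 275.8]
tcp_rot: [[-1.0, -0.007, 0.009], [-0.007, 1.0, 0.004], [-0.009, 0.004, -1.0]]
contact_force: [-0.6, 0.6, 0.4]
width: 0.999
```

Emit:
{"api": "drive_tool", "payload": {
  "deltas": [
    {"tx": 40,"ty": 10,"tz": 0,"turn": 0,"claw": 1},
    {"tx": 80,"ty": 20,"tz": 0,"turn": 0,"claw": 1},
    {"tx": 120,"ty": 30,"tz": 0,"turn": 0,"claw": 1},
    {"tx": 160,"ty": 40,"tz": 0,"turn": 0,"claw": 1},
    {"tx": 200,"ty": 50,"tz": 0,"turn": 0,"claw": 1},
    {"tx": 210,"ty": 50,"tz": 0,"turn": 0,"claw": 1},
    {"tx": 210,"ty": 50,"tz": 0,"turn": 0,"claw": 1},
    {"tx": 210,"ty": 50,"tz": 0,"turn": 0,"claw": 1}
  ]
}}

```text
t: 27.72
tool_pos: [199.1, 489.2, 274.4]
tcp_rot: [[-1.0, -0.008, 0.01], [-0.008, 1.0, 0.004], [-0.01, 0.004, -1.0]]
contact_force: [0.3, 0.0, -0.8]
width: 1.002
```

```bash
python3 - <<'E'
from seg import *
o=arm.get_obs(); print(o['tool_pos'],o['width'],o['contact_force'].round(1))
a=snap('scene','s11');b=snap('top','t11')
A=cv2.resize(cv2.imread('pics/s11.png')[110:310,130:330],(400,400),interpolation=cv2.INTER_CUBIC)
B=cv2.resize(cv2.imread('pics/t11.png')[140:240,100:200],(400,400),interpolation=cv2.INTER_CUBIC)
C=cv2.resize(cv2.imread('pics/t11.png')[140:240,270:400],(520,400),interpolation=cv2.INTER_CUBIC)[:200]
D=cv2.resize(C,(800,200*800//520)); cv2.imwrite('pics/f.png',cv2.resize(np.vstack([np.hstack([A,B]),D]),(680,600)))
pt=lambda x,y,z:proj('top',[(x,y,z)])[0]
T0=cv2.cvtColor(cv2.imread('pics/top0.png'),4)
print('block now',seg('top',b,pt(654,-66,20),20,11,'bright'))
print('low cup before/now',seg('top',T0,pt(594,371,20),22,13)['circ'] if 0 else '')
for n,q in dict(tall=(648,76,30),low=(594,371,20)).items():
    u,v=pt(*q).astype(int); f=lambda im:im[v-16:v+17,u-16:u+17].astype(np.float32).mean(2)
    print(n,cv2.phaseCorrelate(f(T0),f(b)))
E
```

```text
[199.1129179  489.24111635 274.44551069] 1.001769867194025 [ 0.3  0.  -0.8]
block now {'circ': array([654.8, -68.1,  38.2]), 'rect': array([651.8, -66.5]), 'size': array([59.8, 63.6]), 'longang': 178.3, 'cen': array([657.7, -68.2])}
low cup before/now 
tall ((-0.0011131338551635395, 0.048312816678112824), 1.0165186564863464)
low ((0.013925820171429848, 0.030095039029394144), 0.9997189005399928)
```

View pics/f.png

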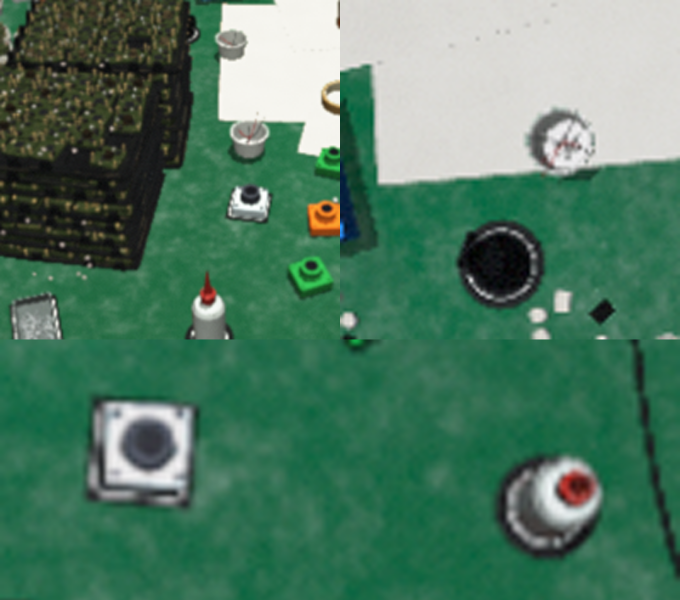

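All four stand on their pads. In the last top view the stand fills its ring at (500,262), the block is inside its outline at (145,448), and the bottle's foot is in its ring at (545,505). The cups show a shift of less than 0.1 px. Handing in.

```bash
python3 -c "
from workcell import arm
print(arm.sign_off())"
```

```text
the job is handed in; nothing more can be done
None
```

I moved the flux bottle, the lens block, the pin tray and the screwdriver stand onto their matching pads. I handed the job in at about 28 s, with the gripper open and clear of everything.

**Last checks:**
- **Bottle:** upright, with its foot inside the ring.
- **Block:** square to its outline and about 3–5 mm off centre after allowing for its height. A brightness segmentation of it also picked up the white outline, so I judged it by eye.
- **Tray:** inside its outline and aligned in the scene view. I measured the pad's long axis at 111.6° and the jaw stood at 21.5°, square to it.
- **Stand:** upright in its ring in the top view. Its centring rests on the gripper's release position and how evenly the ring shows around it, because the stacks blocked the scene view.
- **Cups:** neither moved, with an image shift under 0.1 px.

**What disagreed or went wrong:**
- The two cameras differed by about 4 mm in x, so I averaged them.
- The first closes on the bottle landed on its tapered shoulder. I reopened and went about 15 mm lower before lifting.

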